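# Zero the packing scale, crate the candlesticks, log the weight

## Robot

A 6-joint arm with a two-finger parallel gripper is mounted at the origin on the work surface. World frame = base frame: x ahead of the robot, y to its left, z up, the work surface at z = 0. Lengths are in mm, angles in degrees, forces in N, time in s.
With the tool pointing down it reaches from about 350 to 850 mm from the base axis. Payload 8.1 kg.
Tool frame: the origin (TCP) lies on the centre line of the jaws, within the pads' length; the fingertips stand 14 mm ahead of it and the grasp point (between the pads) lies 5 mm behind it; z points along the fingers, y is the line along which they close (so a half turn about z gives the same grasp; the last joint's range is limited). The gripper opens to 85 mm and grips with 20 to 120 N. Pads are 22 mm wide; open, the fingers measure 114 mm over their backs; the gripper's body (76 mm by 85 mm) begins 54 mm behind the grasp point. The pads swing forward as they close: fully open they stand 13 mm farther back than shut.
Start: joints at [67.013, 7.471, 85.268, -0, 87.261, -4.893], TCP at [186.325, 570.341, 245.292] pointing down, gripper open.
Joint ranges: [-169.43, 169.43], [-51.17, 129.36], [1.28, 143.12], [-76.62, 256.62], [0, 156.53], [-152.29, 152.29]. Speed limits (degrees/s): [136.94, 136.94, 159.86, 180, 180, 180].

## Interface

Orientations are given as [roll, pitch, yaw] about the fixed x, y, z axes, in that order (R = Rz(yaw) Ry(pitch) Rx(roll)).
In Python, from bench import sense, snapshot, camera_info, hand_in gives the robot as it stands. The module is installed in compiled form; this text tells all that it offers.
- The arm moves only by the tool apply_moves, never from a script. Its argument "deltas" is a list of rows, each a list of 7 numbers: the shift along the tool's x, y, z scaled (see below), then the turn, a rotation vector about the tool's x, y, z scaled (see below), then the opening, from 0 (shut) to 1 (fully open). In form: [[dx, dy, dz, ax, ay, az, claw], ...]. A call has 1 to 8 rows; each row shifts and turns the commanded pose from where the row before left it, along the tool's axes as they then stand; what a row does not reach is not made up. The controller multiplies each number of a shift by 0.03 m and each number of a turn by 0.08 rad. A row lasts 1/8 s, in which the tool goes at most 62.5 mm and 10.7 degrees, less where a joint would pass 70% of its speed; a pose out of reach is approached as far as the arm can. A call with a number of a shift or a turn outside -1 to 1 is refused whole. A call with a gripper value outside its range is refused whole. The fingers move at their own pace and stop on an object; "grip_force" is the grip in N (left out, the last holds). Time passes only in rows, so rows that do not move let the fingers close. It gives the time, the measured TCP pose, the force, the opening and the grip force at its end, in the units of the state.
- sense(): the state, without advancing time (a new reading comes with each control period).
- snapshot(name): name is "side" or "top"; returns the picture (480x640x3 uint8, red, green, blue); there is no depth.
- camera_info(name): a dict with "vertical_fov" (degrees; the focal length in pixels is half the picture's height over the tangent of half this angle, whatever the lens; pixels are square), "cx", "cy" (the principal point, pixels), "origin" and "rotation" of the camera in the world. Camera axes: x right, y up, looking along -z (the intrinsics and any distortion apply to the point x, -y, -z); pixel columns grow to the right and rows downward; lengths in mm; the calibration is good to about 2 mm. A picture is of the moment at which its call begins. camera_info takes no time and is no camera call.
- hand_in(): hands the job in; it is judged then, once.
The state is a dict: "time": time; "joint_pos": joint angles; "qd": joint speeds; "joint_efforts": joint torques, N m; "tool_pos": TCP position; "tcp_rot": TCP orientation; "ft_force": force on the tool from outside, world axes, zero at the start; "wrist_torque": the same for the moment, N m; "finger_gap": finger opening in mm; "grip_force": force on a finger pad.
Only numpy, scipy, OpenCV 4.12 (cv2) and the standard library are available. Lean on these libraries where they do the work, as an engineer would, in place of code of your own. Each camera call takes 0.05 s, during which the arm holds its last target. There are 200 camera calls.

## Task

With the crate still empty, use the scriber to push in the scale indicator's recessed zero button, then lay the scriber back on its rubber mat. Stand every candlestick upright in the crate on the scale, one to a cell, and only then press the indicator's keys fully down one at a time, each let up before the next: first the square key, then the long bar key, then the round key. Finish with everything let go and at rest, and leave the other things on the bench where they are.

Things in the scene. Friction and masses are not known exactly. Their poses are not given: they have to be found in the camera images.
- scale: Fixed flat steel weighing platform, 210 x 290 x 30 mm, with an open plywood crate fixed on top, 162 mm (x) x 240 mm (y): 2 x 3 square cells 72 mm wide inside, walls and dividers 6 mm; cell centres at x = +-39, y = -78, 0, +78 mm from the origin. Origin: centre of the platform's underside, z up. Cell floors 36 mm, tops of walls and dividers 76 mm above the origin.
- indicator: Fixed. Grey indicator box, 130 mm deep (x) x 180 mm wide (y) x 90 mm high, with a 30 mm deep, 30 mm higher display hump along its far (+x) edge and three grey keys on top. Its front is the -x side. Origin: centre of the underside; x points from the front to the back of the box, z up.
- zero_mouth (a point): Centre of the mouth of a square hole, 14 x 14 mm, in the front face of the indicator (30 mm left of the middle, 55 mm above the bench). The hole runs level along the indicator's +x; the white zero button lies 12 mm inside it. A short white mark on the front edge of the box top is straight above the hole. Axes as the indicator's.
- zero (a joint): Travel of the round zero button (12 mm across) into the box, m: 0 out, 0.006 fully in; spring 1 N at rest to 4 N fully in. It counts as pressed above 0.003.
- key_square (a joint): Downward travel of this key, m: 0 up, 0.006 fully down; spring 1 N at rest to 4 N fully down. It counts as pressed above 0.004.
- key_bar (a joint): Downward travel of this key, m: 0 up, 0.006 fully down; spring 1 N at rest to 4 N fully down. It counts as pressed above 0.004.
- key_round (a joint): Downward travel of this key, m: 0 up, 0.006 fully down; spring 1 N at rest to 4 N fully down. It counts as pressed above 0.004.
- key_square_top (a point): Centre of the top of the square key (22 x 22 mm), the middle one of the row; it stands 10 mm above the box top.
- key_bar_top (a point): Centre of the top of the bar key (44 mm along x, 13 mm wide), 55 mm right of the square key; 10 mm above the box top.
- key_round_top (a point): Centre of the top of the round key (24 mm across), 55 mm left of the square key; 10 mm above the box top.
- mat: Fixed black rubber mat, 130 mm (x) x 150 mm (y) x 4 mm. Origin: centre of its underside, z up.
- scriber: Loose steel scriber, 0.08 kg, lying flat: a square shank 12 x 12 mm, 100 mm long, with a round point rod 5 mm thick and 40 mm long ahead of it. Origin: on the underside, 55 mm ahead of the shank's rear end and 85 mm behind the tip of the rod (close to the centre of mass); x points along it to the tip, z up. The axis of shank and rod is 6 mm above the underside.
- stick0: Loose dark steel candlestick standing upright (may be absent), about 0.35 kg, 105 mm tall: round foot 52 mm across, 12 mm thick, flared into a straight round shank 32 to 33 mm across from 26 mm up to the top. Bottom-heavy. Origin: centre of the foot's underside, z up along the shank.
- stick1: Loose dark steel candlestick standing upright (may be absent), about 0.35 kg, 105 mm tall: round foot 52 mm across, 12 mm thick, flared into a straight round shank 32 to 33 mm across from 26 mm up to the top. Bottom-heavy. Origin: centre of the foot's underside, z up along the shank.
- stick2: Loose dark steel candlestick standing upright (may be absent), about 0.35 kg, 105 mm tall: round foot 52 mm across, 12 mm thick, flared into a straight round shank 32 to 33 mm across from 26 mm up to the top. Bottom-heavy. Origin: centre of the foot's underside, z up along the shank.
- stick3: Loose dark steel candlestick standing upright (may be absent), about 0.35 kg, 105 mm tall: round foot 52 mm across, 12 mm thick, flared into a straight round shank 32 to 33 mm across from 26 mm up to the top. Bottom-heavy. Origin: centre of the foot's underside, z up along the shank.
- stick4: Loose dark steel candlestick standing upright (may be absent), about 0.35 kg, 105 mm tall: round foot 52 mm across, 12 mm thick, flared into a straight round shank 32 to 33 mm across from 26 mm up to the top. Bottom-heavy. Origin: centre of the foot's underside, z up along the shank.
- stick5: Loose dark steel candlestick standing upright (may be absent), about 0.35 kg, 105 mm tall: round foot 52 mm across, 12 mm thick, flared into a straight round shank 32 to 33 mm across from 26 mm up to the top. Bottom-heavy. Origin: centre of the foot's underside, z up along the shank.
- hammer: Bystander, to be left alone: a hammer lying on the bench.
- wrench: Bystander, to be left alone: a wrench lying on the bench.
- wax: Bystander, to be left alone: a squat tin of wax, 76 mm across, 70 mm tall.
- offcut: Bystander, to be left alone: a bar offcut, 160 x 20 x 20 mm, lying on the bench.
- oil: Bystander, to be left alone: a bottle, 60 mm across, 150 mm tall.
Not all that is in view belongs to the job. Leave any pink or purple look-alike of the stick3 alone.

How it is judged:
By the outcome, as a careful person would: the job done as asked, in the order asked, and still so for the second after the job is handed in, with the robot touching nothing.
Of stick0, stick1, stick2, stick3, stick4, stick5 only 4 to 6 are there at a start; the rules pass over those that are not, and their reading is None.
At some moment in a run one of stick0, stick1, stick2, stick3, stick4, stick5, scriber may be knocked a few centimetres aside while the robot is not near it.
Once in a run the grip may slacken for a moment while it holds something.
It also fails if it takes over 210 s, if anything falls off the work surface, if the arm or the gripper's body presses on something with over 40 N, if the wrist force passes 120 N, or if a joint passes its speed limit or range.

## Working session

There is one attempt and no reset: what is moved stays moved. The work goes in short steps, Python scripts to look and compute and a tool call to move; the robot and the scene stay as the last step left them, time stands still between calls to the robot, and variables do not carry over. Pictures are saved under pics/ and viewed, at most 14 in all, crops included, and the job is handed in when it is done.

Besides the shell and the picture viewer there is one more tool, called after "Emit:" by a JSON object that holds its "method" and its "body". apply_moves: Moves the arm, as the interface text tells. Its arguments: {"type":"object","properties":{"deltas":{"type":"array"},"grip_force":{"type":"number"}},"required":["deltas"]}

```bash
mkdir -p pics; ls; python3 - <<'E'
from bench import *
import cv2
for n in ("side","top"):
    im=snapshot(n); cv2.imwrite(f"pics/{n}0.png",im[:,:,::-1]); print(n,camera_info(n))
print(sense())
E
```

```text
pics
side {'vertical_fov': 53.643419788263, 'cx': 316.92054709247077, 'cy': 238.98468711724894, 'origin': array([370.5071801 , 567.41018529, 756.1201049 ]), 'rotation': array([ 4.82118521e+01, -4.46360913e-02, -1.64010385e+02])}
top {'vertical_fov': 42.92691104109609, 'cx': 325.2358533211005, 'cy': 246.54193713153103, 'origin': array([ 400.04114615, -118.73012134, 1603.17035505]), 'rotation': array([ 6.58202604e+00,  5.79926925e-02, -8.86640558e+01])}
{'time': 0.1, 'joint_pos': array([ 6.70129553e+01,  7.50981788e+00,  8.53239942e+01,  1.45723294e-04,
        8.72635968e+01, -4.89492031e+00]), 'qd': array([-0.03637521, -0.1714621 , -0.23267481,  0.06153425, -0.00464867,
       -0.00106476]), 'joint_efforts': array([ 5.20716130e-04, -5.70956182e+01, -5.01941550e+01, -2.52102518e-04,
        8.25798546e-03, -8.09908693e-05]), 'tool_pos': array([186.13251815, 569.88507525, 244.35022632]), 'tcp_rot': array([-1.79902959e+02, -8.45676844e-03,  1.61907861e+02]), 'ft_force': array([-0.03178158, -0.10228692, -0.58750547]), 'wrist_torque': array([-0.0102577 , -0.01224517,  0.03600089]), 'grip_force': 0.0, 'finger_gap': 85.28631135819548}
```

View pics/top0.png

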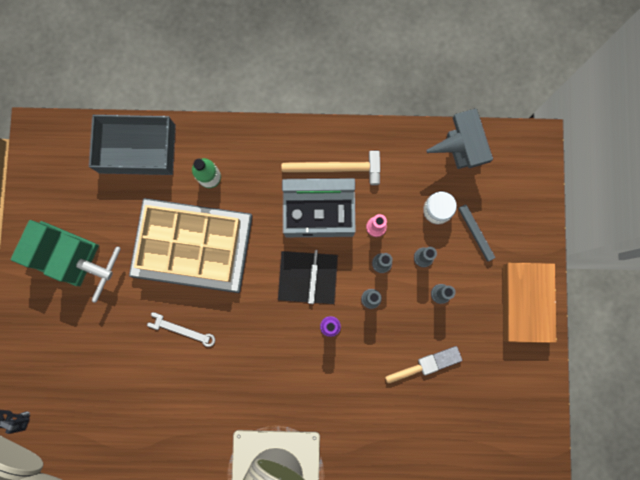

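View pics/side0.png

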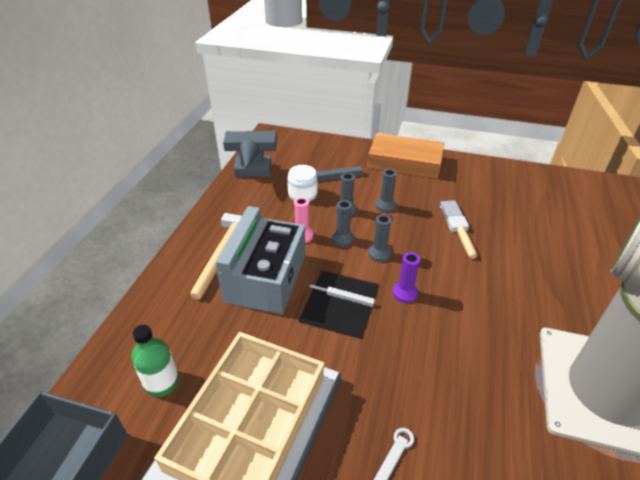

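The top view shows four dark sticks near px (383,262), (425,257), (372,299) and (443,294). The pink and purple look-alikes are at (377,225) and (330,327). The indicator is at (319,207), the scriber on its mat at (313,277) with its tip towards +x, and the crate at (190,245).

```bash
cat > h.py <<'E'
import numpy as np, cv2
from scipy.spatial.transform import Rotation as Rn
from bench import *
K1={"side":0.0,"top":0.0}
def cam(n):
    c=camera_info(n); f=240/np.tan(np.radians(c["vertical_fov"]/2))
    K=np.array([[f,0,c["cx"]],[0,f,c["cy"]],[0,0,1]])
    R=Rn.from_euler("xyz",c["rotation"],degrees=True).as_matrix()@np.diag([1,-1,-1.])
    return K,R,c["origin"]
def proj(n,P,k=None):
    K,R,o=cam(n); k=K1[n] if k is None else k
    P=np.atleast_2d(np.asarray(P,float))
    return cv2.projectPoints(P,cv2.Rodrigues(R.T)[0],-R.T@o,K,np.array([k,0,0,0.]))[0][:,0]
def unproj(n,uv,z,k=None):
    K,R,o=cam(n); k=K1[n] if k is None else k
    uv=np.atleast_2d(np.asarray(uv,float))
    q=cv2.undistortPoints(uv[:,None],K,np.array([k,0,0,0.]))[:,0]
    d=np.c_[q,np.ones(len(q))]@R.T
    return o+d*((z-o[2])/d[:,2])[:,None]
def crop(n,x0,y0,w,h,s,out,im=None):
    im=snapshot(n) if im is None else im
    cv2.imwrite(out,cv2.resize(im[y0:y0+h,x0:x0+w,::-1],None,fx=s,fy=s,interpolation=cv2.INTER_CUBIC))
E
python3 - <<'E'
from h import *
t=cv2.imread("pics/top0.png")[:,:,::-1]; s=cv2.imread("pics/side0.png")[:,:,::-1]
crop("top",270,170,200,150,4,"pics/t1.png",t); crop("side",210,165,200,150,4,"pics/s1.png",s)
crop("top",110,170,160,120,5,"pics/t2.png",t)
E
```

```text
(no output)
```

View pics/t1.png

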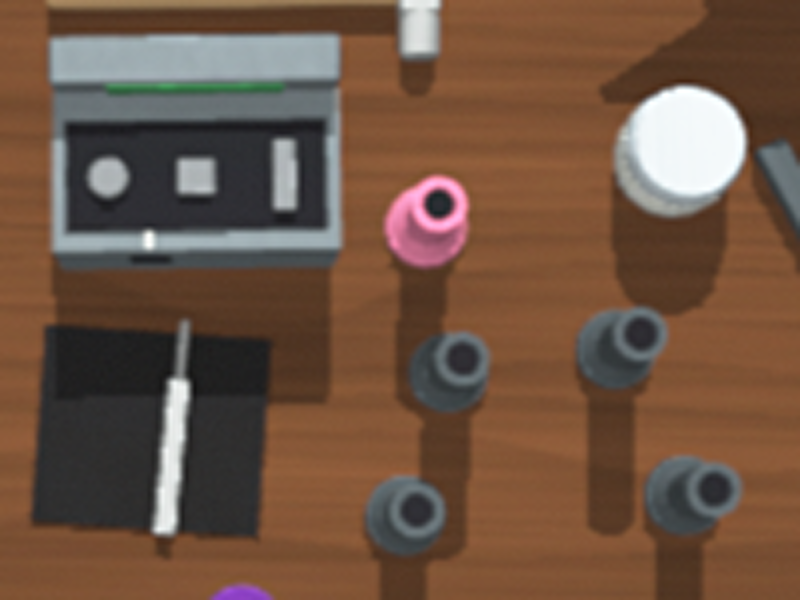

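View pics/s1.png

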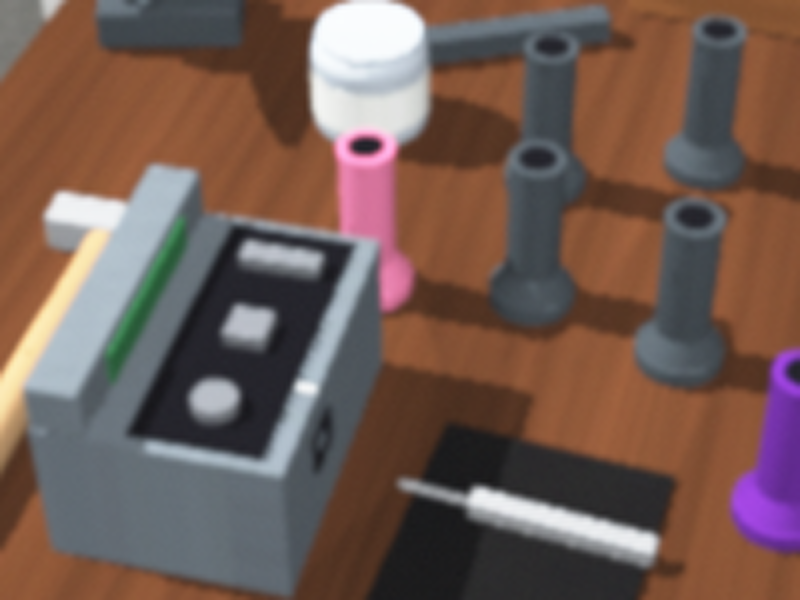

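View pics/t2.png

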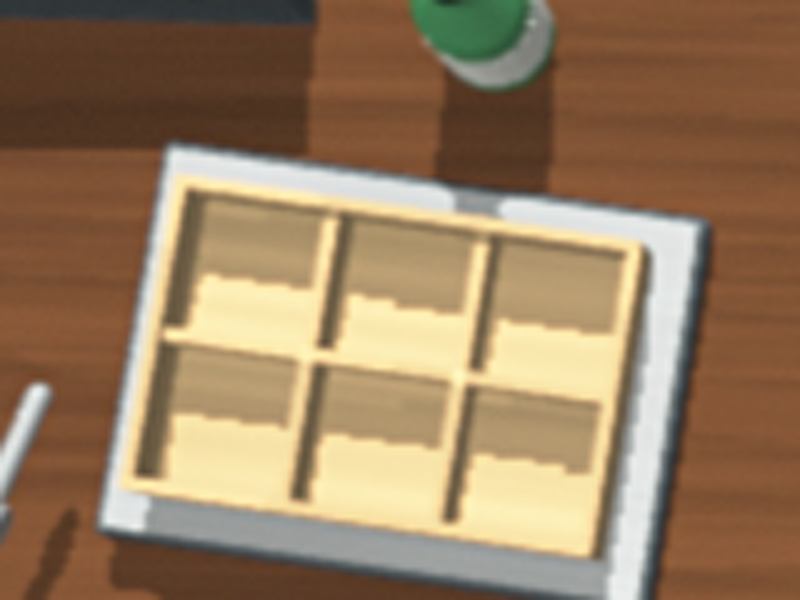

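```bash
cat > fit.py <<'E'
from h import *
from scipy.optimize import least_squares
T=lambda L:[((u+.5)/4-.5+270,(v+.5)/4-.5+170) for u,v in L]
S=lambda L:[((u+.5)/4-.5+210,(v+.5)/4-.5+165) for u,v in L]
T2=lambda L:[((u+.5)/5-.5+110,(v+.5)/5-.5+170) for u,v in L]
indT=[(65,90,120),(65,-90,120),(35,90,120),(35,-90,120),(-65,90,90),(-65,-90,90)]
iT=T([(50,36),(339,34),(52,84),(340,82),(54,252),(342,248)])
indS=[(-65,90,90),(-65,-90,90),(-65,90,0),(65,90,120),(35,90,120),(35,-90,120),(65,-90,120),(65,90,0),(-65,30,55)]
iS=S([(278,470),(379,240),(292,594),(30,395),(85,405),(201,178),(152,168),(52,545),(321,437)])
cr=[(81,120,76),(81,-120,76),(-81,120,76),(-81,-120,76),(105,145,30),(105,-145,30),(-105,145,30),(0,39,76),(0,-39,76)]
cT=T2([(177,180),(645,243),(120,490),(598,557),(168,145),(708,220),(98,530),(316,355),(463,377)])
stT=T([(463,358),(640,332),(417,509),(714,491)]); stS=S([(538,158),(551,47),(693,217),(718,30)])
def tf(p,L): 
    a=p[2];c,s=np.cos(a),np.sin(a);L=np.asarray(L,float)
    return L@np.array([[c,s,0],[-s,c,0],[0,0,1]])+[p[0]*100,p[1]*100,0]
def res(x,full=False):
    kt,ks=x[14:16]
    off=x[16:20]*1
    r=[proj("top",tf(x[:3],indT),kt)-iT+off[:2], proj("side",tf(x[:3],indS),ks)-iS+off[2:],
       proj("top",tf(x[3:6],cr),kt)-cT+off[:2]]
    st=np.c_[x[6:14].reshape(4,2)*100,[105]*4]
    r+=[proj("top",st,kt)-stT+off[:2],proj("side",st,ks)-stS+off[2:]]
    if full:return r
    return np.r_[np.vstack(r).ravel(), x[14:16]*3, off*.7]
x0=np.r_[6.3,-1,0,5.3,2.5,-.1,unproj("top",stT,105)[:,:2].ravel()/100,0,0,0,0,0,0]
f=least_squares(res,x0,loss="soft_l1"); x=f.x
for r in res(x,True): print(np.round(r,1).tolist())
print("ind",x[:2]*100,np.degrees(x[2]),"crate",x[3:5]*100,np.degrees(x[5]))
print("sticks",(x[6:14].reshape(4,2)*100).round(1).tolist()); print("k,off",x[14:].round(3))
kt,ks=x[14:16];ot,os=x[16:18],x[18:20]
inv=lambda W:tf([0,0,-x[2]],np.asarray(W)-[x[0]*100,x[1]*100,0]).round(1).tolist()
print("keys T",inv(unproj("top",np.array(T([(108,177),(196,176),(285,174)]))-ot,100,kt)))
print("keys S",inv(unproj("side",np.array(S([(213,395),(250,322),(283,253)]))-os,100,ks)))
print("mark T/S",inv(unproj("top",np.array(T([(149,239)]))-ot,90,kt)),inv(unproj("side",np.array(S([(306,387)]))-os,90,ks)))
print("scrT",unproj("top",np.array(T([(186,320),(177,380),(165,535)]))-ot,10,kt).round(1).tolist())
print("scrS",unproj("side",np.array(S([(400,485),(470,498),(655,548)]))-os,10,ks).round(1).tolist())
E
python3 fit.py
```

```text
[[-0.3, 0.4], [0.1, -0.3], [-0.7, 0.2], [0.1, -0.4], [-0.0, -0.0], [-0.1, -0.2]]
[[1.3, 1.5], [0.2, 0.1], [0.2, 0.4], [-1.5, -2.5], [-1.0, -2.3], [0.3, -1.9], [-0.3, -1.3], [1.4, 0.6], [-0.0, 0.6]]
[[0.7, -0.5], [-0.1, -0.2], [1.0, 0.3], [-0.7, 0.3], [-0.1, -0.5], [0.7, -0.4], [-0.1, 1.5], [-1.2, 0.1], [-0.3, 0.0]]
[[0.1, 0.1], [0.2, 0.2], [0.1, 0.1], [0.3, -0.1]]
[[-0.1, 0.2], [-0.3, 0.3], [-0.1, 0.1], [0.0, 0.8]]
ind [675.81696391 -94.42885231] 2.232461174243346 crate [577.49794838 236.79263097] -6.707303858110404
sticks [[544.8, -262.7], [563.2, -372.0], [451.4, -235.5], [467.0, -418.2]]
k,off [-0.039 -0.251 -0.064  0.03   0.115  0.11 ]
keys T [[-19.8, 55.2, 100.0], [-20.1, 0.3, 100.0], [-19.7, -55.2, 100.0]]
keys S [[-18.7, 55.2, 100.0], [-20.2, 0.0, 100.0], [-20.7, -56.2, 100.0]]
mark T/S [[-57.9, 30.4, 90.0]] [[-58.3, 29.0, 90.0]]
scrT [[575.2, -89.3, 10.0], [535.5, -84.4, 10.0], [434.3, -79.1, 10.0]]
scrS [[573.9, -87.2, 10.0], [535.6, -88.5, 10.0], [434.3, -80.7, 10.0]]
```

```bash
cat > plan.py <<'E'
# usage: plan.py claw x y z yaw [x y z yaw ...]  : rows for straight legs, tool kept pointing down
import sys; from h import *
def plan(wps,claw,vmax=1.0):
    s=sense(); p=s["tool_pos"].copy(); R=Rn.from_euler("xyz",s["tcp_rot"],degrees=True)
    rows=[]
    for x,y,z,yaw in wps:
        q=np.array([x,y,z]); G=Rn.from_euler("xyz",[180,0,yaw],degrees=True)
        rot=(R.inv()*G).as_rotvec()/.08; n=max(1,int(np.ceil(abs(rot).max()/vmax)))
        # step count also from translation
        while True:
            out=[];Rc=R
            for i in range(n):
                out.append(np.r_[Rc.inv().apply((q-p)/n)/30,rot/n]); Rc=Rc*Rn.from_rotvec(rot/n*.08)
            if np.abs(out).max()<=vmax: break
            n+=1
        rows+=out; p=q; R=G
    r=np.c_[np.round(rows,2)+0.,[claw]*len(rows)]
    for i in range(0,len(r),8): print("["+",".join("["+",".join(f"{v:g}" for v in a)+"]" for a in r[i:i+8])+"]")
if __name__=="__main__":
    a=[float(v) for v in sys.argv[1:]]
    plan(np.reshape(a[1:],(-1,4)),a[0])
E
python3 plan.py 0.5 489.7 -83.2 245 176.6
```

```text
[[-0.78,-0.84,0,0,0,-0.15,0.5],[-0.77,-0.85,0,0,0,-0.15,0.5],[-0.76,-0.85,0,0,0,-0.15,0.5],[-0.75,-0.86,0,0,0,-0.15,0.5],[-0.74,-0.87,0,0,0,-0.15,0.5],[-0.73,-0.88,0,0,0,-0.15,0.5],[-0.72,-0.89,0,0,0,-0.15,0.5],[-0.71,-0.9,0,0,0,-0.15,0.5]]
[[-0.69,-0.91,0,0,0,-0.15,0.5],[-0.68,-0.92,0,0,0,-0.15,0.5],[-0.67,-0.92,0,0,0,-0.15,0.5],[-0.66,-0.93,0,0,0,-0.15,0.5],[-0.65,-0.94,0,0,0,-0.15,0.5],[-0.64,-0.95,0,0,0,-0.15,0.5],[-0.63,-0.96,0,0,0,-0.15,0.5],[-0.61,-0.96,0,0,0,-0.15,0.5]]
[[-0.6,-0.97,0,0,0,-0.15,0.5],[-0.59,-0.98,0,0,0,-0.15,0.5],[-0.58,-0.99,0,0,0,-0.15,0.5],[-0.57,-0.99,0,0,0,-0.15,0.5],[-0.55,-1,0,0,0,-0.15,0.5]]
```

Emit:
{"method": "apply_moves", "body": {"deltas": [[-0.78,-0.84,0,0,0,-0.15,0.5],[-0.77,-0.85,0,0,0,-0.15,0.5],[-0.76,-0.85,0,0,0,-0.15,0.5],[-0.75,-0.86,0,0,0,-0.15,0.5],[-0.74,-0.87,0,0,0,-0.15,0.5],[-0.73,-0.88,0,0,0,-0.15,0.5],[-0.72,-0.89,0,0,0,-0.15,0.5],[-0.71,-0.9,0,0,0,-0.15,0.5]]}}

```text
time: 1.1
tool_pos: [302.4, 320.3, 244.9]
tcp_rot: [-180.0, -0.0, 167.4]
ft_force: [0.3, 0.1, 0.8]
finger_gap: 42.5
grip_force: 0.0
```

Emit:
{"method": "apply_moves", "body": {"deltas": [[-0.69,-0.91,0,0,0,-0.15,0.5],[-0.68,-0.92,0,0,0,-0.15,0.5],[-0.67,-0.92,0,0,0,-0.15,0.5],[-0.66,-0.93,0,0,0,-0.15,0.5],[-0.65,-0.94,0,0,0,-0.15,0.5],[-0.64,-0.95,0,0,0,-0.15,0.5],[-0.63,-0.96,0,0,0,-0.15,0.5],[-0.61,-0.96,0,0,0,-0.15,0.5]]}}

```text
time: 2.1
tool_pos: [417.0, 71.4, 244.9]
tcp_rot: [-180.0, -0.0, 172.9]
ft_force: [0.1, -0.3, -0.1]
finger_gap: 42.8
grip_force: 0.0
```

Emit:
{"method": "apply_moves", "body": {"deltas": [[-0.6,-0.97,0,0,0,-0.15,0.5],[-0.59,-0.98,0,0,0,-0.15,0.5],[-0.58,-0.99,0,0,0,-0.15,0.5],[-0.57,-0.99,0,0,0,-0.15,0.5],[-0.55,-1,0,0,0,-0.15,0.5],[0,0,0.5,0,0,0,0.5]]}}

```text
time: 2.85
tool_pos: [489.4, -85.3, 230.6]
tcp_rot: [-180.0, 0.1, 176.2]
ft_force: [0.0, 0.1, -0.3]
finger_gap: 42.7
grip_force: 0.0
```

```bash
python3 plan.py 0.5 489.7 -83.2 60 176.6; python3 -c "
from h import *;s=sense();print(s['tool_pos'],s['tcp_rot'],s['finger_gap'],s['ft_force'])
crop('top',270,170,200,150,4,'pics/t3.png')"
```

```text
[[0,0.01,0.95,0,0,-0.01,0.5],[0,0.01,0.95,0,0,-0.01,0.5],[0,0.01,0.95,0,0,-0.01,0.5],[0,0.01,0.95,0,0,-0.01,0.5],[0,0.01,0.95,0,0,-0.01,0.5],[0,0.01,0.95,0,0,-0.01,0.5]]
[489.41395449 -85.28352152 230.63174553] [-1.79958085e+02  8.81220332e-02  1.76199459e+02] 42.71119322049931 [ 0.00216424  0.0898098  -0.25438037]
```

View pics/t3.png

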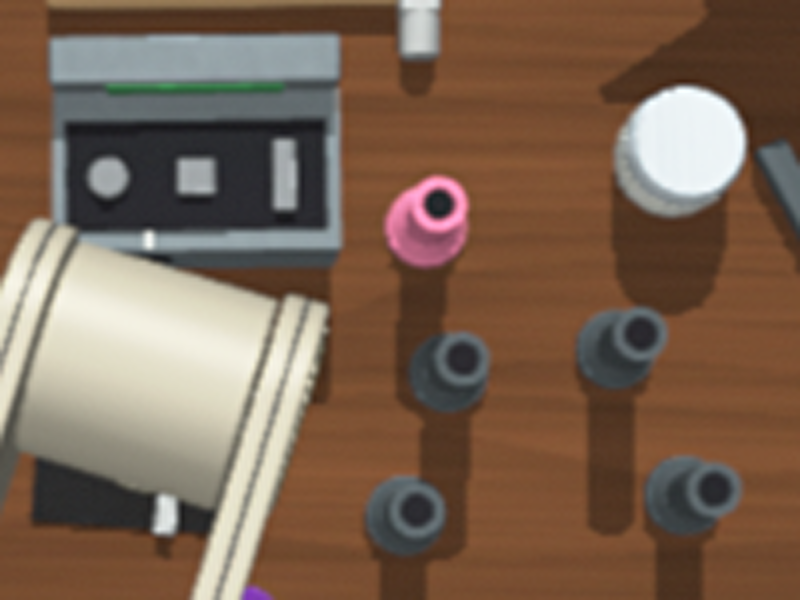

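Nothing has moved and the arm hangs over the scriber, so I go down and grip.

Emit:
{"method": "apply_moves", "body": {"deltas": [[0,0.01,0.95,0,0,-0.01,0.5],[0,0.01,0.95,0,0,-0.01,0.5],[0,0.01,0.95,0,0,-0.01,0.5],[0,0.01,0.95,0,0,-0.01,0.5],[0,0.01,0.95,0,0,-0.01,0.5],[0,0.01,0.95,0,0,-0.01,0.5],[0,0,0.65,0,0,0,0.5],[0,0,0.62,0,0,0,0.5]]}}

```text
time: 3.9
tool_pos: [487.3, -80.1, 19.8]
tcp_rot: [180.0, -0.1, 176.7]
ft_force: [-0.1, -0.3, 0.1]
finger_gap: 42.6
grip_force: 0.0
```

Emit:
{"method": "apply_moves", "body": {"deltas": [[0,0,0,0,0,0,0.4],[0,0,0,0,0,0,0.2],[0,0,0,0,0,0,0],[0,0,0,0,0,0,0],[0,0,0,0,0,0,0]], "grip_force": 60}}

```text
time: 4.53
tool_pos: [489.3, -81.6, 22.2]
tcp_rot: [180.0, 0.1, 176.6]
ft_force: [-1.4, 1.9, 6.6]
finger_gap: 9.6
grip_force: 60.5
```

Emit:
{"method": "apply_moves", "body": {"deltas": [[0,0,-0.5,0,0,0,0],[0,0,-1,0,0,0,0],[0,0,-1,0,0,0,0],[0,0,0,0,0,0,0],[0,0,0,0,0,0,0]]}}

```text
time: 5.15
tool_pos: [488.4, -81.6, 96.1]
tcp_rot: [-180.0, -0.0, 176.6]
ft_force: [-0.4, 0.2, -1.0]
finger_gap: 9.8
grip_force: 59.6
```

```bash
python3 -c "
from h import *;s=sense();print(s['tool_pos'],s['tcp_rot'],s['finger_gap'],s['ft_force'],s['wrist_torque'])
crop('side',270,230,133,100,6,'pics/s3.png')"
```

```text
[488.36713594 -81.58012666  96.0818917 ] [-1.79994448e+02 -2.67514801e-03  1.76615073e+02] 9.802831699319347 [-0.36148636  0.15997115 -1.03893764] [ 0.01284427 -0.02058865 -0.02700607]
```

View pics/s3.png

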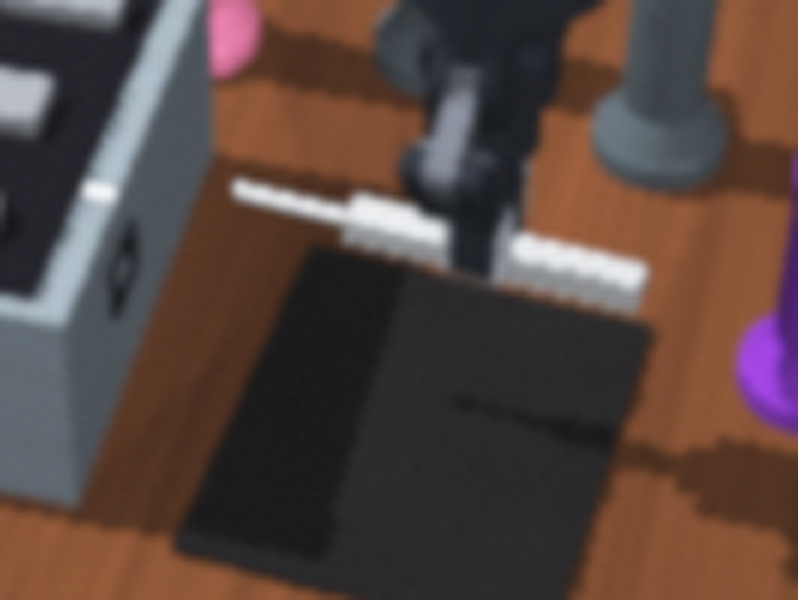

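The scriber is held level; its tip is at crop (232,188), px (308.3,260.9).

```bash
python3 - <<'E'
from h import *
off=np.array([.115,.11]);k=-.251
C=lambda L:[((u+.5)/6-.5+270,(v+.5)/6-.5+230) for u,v in L]
uv=np.array(C([(232,186),(346,212)]))-off
for z in (75,80,85,90,95):
    print(z,unproj("side",uv,z,k).round(1).tolist())
# hole mouth check in this crop
print("hole seen",C([(123,265)]),"proj",proj("side",[[609.7,-67.0,55]],k)+off)
E
```

```text
75 [[579.0, -96.8, 75.0], [538.3, -95.4, 75.0]]
80 [[577.5, -91.9, 80.0], [537.1, -90.6, 80.0]]
85 [[576.0, -87.1, 85.0], [535.8, -85.7, 85.0]]
90 [[574.4, -82.2, 90.0], [534.6, -80.8, 90.0]]
95 [[572.9, -77.3, 95.0], [533.4, -76.0, 95.0]]
hole seen [(290.0833333333333, 273.75)] proj [[289.85429492 274.41932708]]
```

```bash
python3 plan.py 0 507.8 -71 66 182.2
```

```text
[[-0.32,0.19,0.49,0,-0.01,-0.61,0],[-0.33,0.18,0.49,0,-0.01,-0.61,0]]
```

Emit:
{"method": "apply_moves", "body": {"deltas": [[-0.32,0.19,0.49,0,0,-0.61,0],[-0.33,0.18,0.49,0,0,-0.61,0],[0,0,0,0,0,0,0],[0,0,0,0,0,0,0],[0,0,0,0,0,0,0]]}}

```text
time: 5.82
tool_pos: [508.5, -71.4, 67.2]
tcp_rot: [-180.0, 0.0, -177.8]
ft_force: [-0.4, 0.2, 0.0]
finger_gap: 10.1
grip_force: 59.6
```

```bash
python3 -c "
from h import *;s=sense();print(s['tool_pos'],s['tcp_rot'],s['finger_gap'],s['ft_force'],s['wrist_torque'])
crop('side',270,240,80,60,10,'pics/s4.png')
print(proj('side',[[594.7,-67.6,55],[609.7,-67,55]],-.251)+[.115,.11])"
```

```text
[508.45910042 -71.38209918  67.2223283 ] [-1.79985861e+02  2.19689951e-02 -1.77831905e+02] 10.142188669391405 [-0.42120115  0.15183458  0.03020239] [0.01909655 0.02695173 0.03563283]
[[296.90776229 275.68853408]
 [289.85429492 274.41932708]]
```

View pics/s4.png

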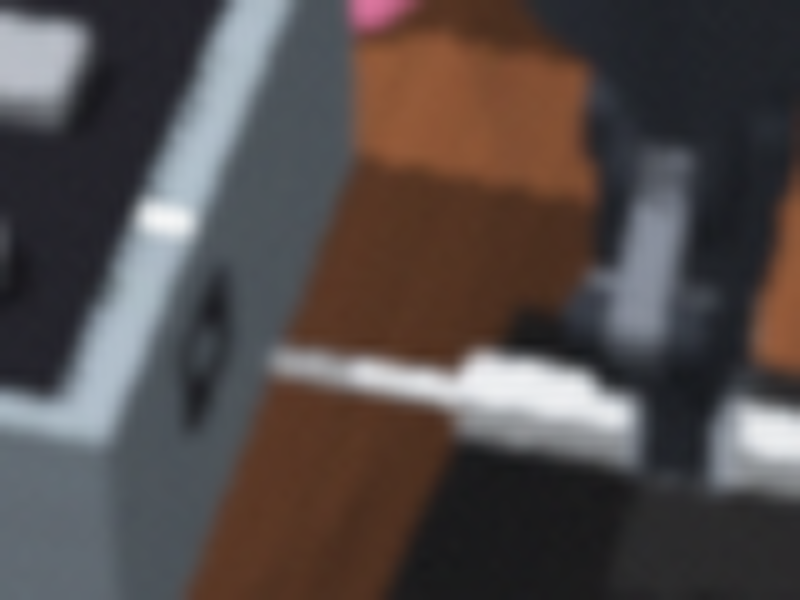

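The tip is at crop (272,359) and the hole centre at (206,350). The rod's line runs straight to the hole, so I advance.

Emit:
{"method": "apply_moves", "body": {"deltas": [[0,0,0.03,0,0,0,0],[-0.25,0,0,0,0,0,0],[-0.25,0,0,0,0,0,0],[-0.2,0,0,0,0,0,0],[-0.1,0,0,0,0,0,0],[0,0,0,0,0,0,0]]}}

```text
time: 6.62
tool_pos: [532.6, -70.2, 65.8]
tcp_rot: [180.0, -0.0, -177.8]
ft_force: [-0.9, -0.1, -1.4]
finger_gap: 9.8
grip_force: 59.6
```

Emit:
{"method": "apply_moves", "body": {"deltas": [[-0.1,0,0,0,0,0,0],[-0.1,0,0,0,0,0,0],[0,0,0,0,0,0,0],[0,0,0,0,0,0,0]]}}

```text
time: 7.12
tool_pos: [538.1, -69.9, 65.7]
tcp_rot: [180.0, -0.0, -177.8]
ft_force: [-1.5, -0.6, 0.5]
finger_gap: 9.9
grip_force: 59.6
```

Emit:
{"method": "apply_moves", "body": {"deltas": [[-0.07,0,0,0,0,0,0],[-0.07,0,0,0,0,0,0],[0,0,0,0,0,0,0],[0,0,0,0,0,0,0]]}}

```text
time: 7.62
tool_pos: [542.3, -69.8, 65.6]
tcp_rot: [180.0, -0.1, -177.8]
ft_force: [-4.9, -0.8, -1.2]
finger_gap: 9.8
grip_force: 63.7
```

Emit:
{"method": "apply_moves", "body": {"deltas": [[-0.05,0,0,0,0,0,0],[-0.03,0,0,0,0,0,0],[0,0,0,0,0,0,0],[0,0,0,0,0,0,0]]}}

```text
time: 8.12
tool_pos: [542.7, -69.7, 64.8]
tcp_rot: [180.0, -0.3, -177.8]
ft_force: [-12.5, 0.0, 0.8]
finger_gap: 9.5
grip_force: 63.2
```

The stop was reached at 34 mm, so the button is fully in. Now I retract and lay the scriber back.

Emit:
{"method": "apply_moves", "body": {"deltas": [[0.3,0,0,0,0,0,0],[0.6,0,0,0,0,0,0],[0.6,0,0,0,0,0,0],[0.3,0,0,0,0,0,0],[0,0,0,0,0,0,0],[0,0,0,0,0,0,0]]}}

```text
time: 8.88
tool_pos: [492.0, -71.9, 66.4]
tcp_rot: [-180.0, 0.1, -177.8]
ft_force: [1.1, 0.2, -0.3]
finger_gap: 9.7
grip_force: 62.9
```

```bash
python3 plan.py 0 489.3 -81.6 40 176.6 489.3 -81.6 23 176.6;  python3 -c "
from h import *;s=sense();print(s['tool_pos'],s['tcp_rot'],s['finger_gap'],s['ft_force'],s['wrist_torque'])
crop('side',270,230,133,100,6,'pics/s5.png')"
```

```text
[[0.05,-0.16,0.44,0,0.01,0.61,0],[0.04,-0.16,0.44,0,0.01,0.61,0],[0,0,0.57,0,0,0,0]]
[492.0072563  -71.92495031  66.39284923] [-1.79982708e+02  8.94611874e-02 -1.77791782e+02] 9.693833344256985 [ 1.06164716  0.19801686 -0.29787619] [ 0.02884822  0.01405671 -0.01524937]
```

View pics/s5.png

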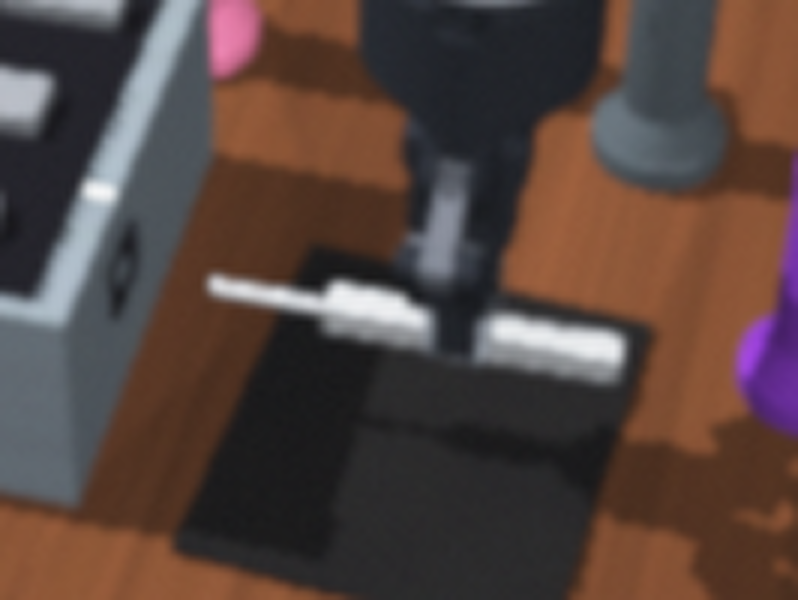

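The scriber is still held level over the mat (tip at crop (210,284)), so I lower and release it.

Emit:
{"method": "apply_moves", "body": {"deltas": [[0.05,-0.16,0.44,0,0.01,0.61,0],[0.04,-0.16,0.44,0,0.01,0.61,0],[0,0,0.3,0,0,0,0],[0,0,0.2,0,0,0,0],[0,0,0,0,0,0,0],[0,0,0,0,0,0,0]]}}

```text
time: 9.68
tool_pos: [488.9, -81.4, 24.9]
tcp_rot: [-180.0, -0.1, 176.6]
ft_force: [0.5, 0.1, -0.5]
finger_gap: 9.5
grip_force: 62.9
```

Emit:
{"method": "apply_moves", "body": {"deltas": [[0,0,0.06,0,0,0,0],[0,0,0.03,0,0,0,0],[0,0,0,0,0,0,0],[0,0,0,0,0,0,0]]}}

```text
time: 10.18
tool_pos: [488.8, -81.5, 22.3]
tcp_rot: [-180.0, -0.1, 176.6]
ft_force: [-1.2, 0.1, 5.0]
finger_gap: 9.8
grip_force: 63.6
```

Emit:
{"method": "apply_moves", "body": {"deltas": [[0,0,0,0,0,0,0.3],[0,0,0,0,0,0,0.3],[0,0,0,0,0,0,0.3],[0,0,-0.3,0,0,0,0.4],[0,0,-1,0,0,0,0.5],[0,0,-1,0,0,0,0.65],[0,0,-1,0,0,0,0.65],[0,0,-1,0,0,0,0.65]]}}

```text
time: 11.18
tool_pos: [488.7, -81.5, 152.5]
tcp_rot: [-180.0, -0.0, 176.6]
ft_force: [-0.5, -0.1, -0.4]
finger_gap: 55.8
grip_force: 0.0
```

```bash
python3 plan.py 0.65 544.8 -262.7 145 180 544.8 -262.7 75 180; cat > look.py <<'E'
from h import *
t=snapshot("top"); s=snapshot("side")
a=cv2.resize(t[170:320,270:470],(400,300),interpolation=3); b=cv2.resize(s[165:315,210:410],(400,300),interpolation=3)
c=cv2.resize(t[170:320,110:310],(400,300),interpolation=3); d=cv2.resize(s[330:480,160:360],(400,300),interpolation=3)
import sys
cv2.imwrite(sys.argv[1],np.vstack([np.hstack([a,b]),np.hstack([c,d])])[:,:,::-1])
E
python3 look.py pics/l1.png
```

```text
[[-0.32,-0.85,0.04,0,0,-0.11,0.65],[-0.31,-0.85,0.04,0,0,-0.11,0.65],[-0.3,-0.85,0.04,0,0,-0.11,0.65],[-0.3,-0.85,0.04,0,0,-0.11,0.65],[-0.29,-0.86,0.04,0,0,-0.11,0.65],[-0.28,-0.86,0.04,0,0,-0.11,0.65],[-0.27,-0.86,0.04,0,0,-0.11,0.65],[0,0,0.78,0,0,0,0.65]]
[[0,0,0.78,0,0,0,0.65],[0,0,0.78,0,0,0,0.65]]
```

View pics/l1.png

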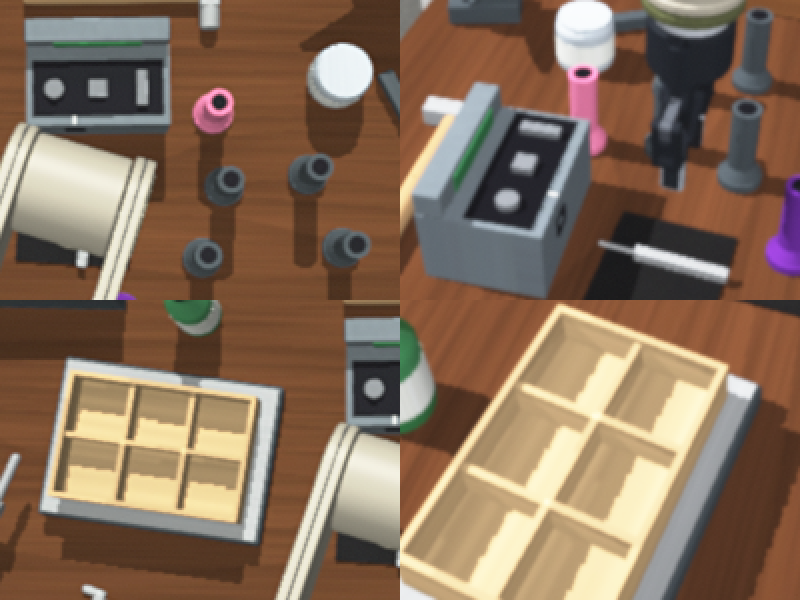

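The scriber is back on its mat and the sticks are unchanged. I go to the first stick.

Emit:
{"method": "apply_moves", "body": {"deltas": [[-0.32,-0.85,0.04,0,0,-0.11,0.65],[-0.31,-0.85,0.04,0,0,-0.11,0.65],[-0.3,-0.85,0.04,0,0,-0.11,0.65],[-0.3,-0.85,0.04,0,0,-0.11,0.65],[-0.29,-0.86,0.04,0,0,-0.11,0.65],[-0.28,-0.86,0.04,0,0,-0.11,0.65],[-0.27,-0.86,0.04,0,0,-0.11,0.65],[0,0,0,0,0,0,0.65]]}}

```text
time: 12.28
tool_pos: [544.7, -264.2, 141.7]
tcp_rot: [180.0, -0.1, -180.0]
ft_force: [0.0, 1.4, -0.1]
finger_gap: 55.2
grip_force: 0.0
```

Emit:
{"method": "apply_moves", "body": {"deltas": [[0,0,0,0,0,0,0.65]]}}

```text
time: 12.4
tool_pos: [544.5, -262.2, 141.8]
tcp_rot: [179.9, -0.1, -179.9]
ft_force: [-0.3, -0.4, 0.4]
finger_gap: 55.5
grip_force: 0.0
```

```bash
cat > chk.py <<'E'
# per stick / scriber: change of the local patch against the first top and side pictures
from h import *
P={"A":(544.8,-262.7,105),"B":(563.2,-372,105),"C":(451.4,-235.5,105),"D":(467,-418.2,105),"scr":(489,-83,10),"scrtip":(560,-87,10)}
for n,k in (("top",-.039),("side",-.251)):
    im=snapshot(n).astype(int); r=cv2.imread(f"pics/{n}0.png")[:,:,::-1].astype(int)
    o=[]
    for a,p in P.items():
        u,v=proj(n,[p],k)[0].round().astype(int); d=abs(im-r)[v-8:v+9,u-8:u+9].mean(); o.append(f"{a}:{d:.0f}")
    print(n,*o)
E
python3 chk.py; python3 plan.py 0.65 544.8 -262.7 75 180
```

```text
top A:29 B:109 C:18 D:7 scr:15 scrtip:10
side A:15 B:36 C:14 D:2 scr:10 scrtip:10
[[0,-0.01,0.75,0,-0.01,0.01,0.65],[0,-0.01,0.75,0,-0.01,0.01,0.65],[0,-0.01,0.75,0,-0.01,0.01,0.65]]
```

Emit:
{"method": "apply_moves", "body": {"deltas": [[0,0,0.75,0,0,0,0.65],[0,0,0.75,0,0,0,0.65],[0,0,0.72,0,0,0,0.65],[0,0,0,0,0,0,0.3],[0,0,0,0,0,0,0],[0,0,0,0,0,0,0],[0,0,0,0,0,0,0]], "grip_force": 80}}

```text
time: 13.38
tool_pos: [545.0, -262.9, 76.2]
tcp_rot: [-180.0, -0.1, -179.9]
ft_force: [0.5, -0.4, -4.3]
finger_gap: 30.5
grip_force: 79.2
```

```bash
python3 plan.py 0 545 -262.7 130 180 547.9 290 200 180 547.9 318.8 200 180
```

```text
[[0,0,-0.9,0,-0.01,0.02,0],[0,0,-0.9,0,-0.01,0.02,0],[-0.01,0.97,-0.12,0,0,0,0],[-0.01,0.97,-0.12,0,0,0,0],[-0.01,0.97,-0.12,0,0,0,0],[-0.01,0.97,-0.12,0,0,0,0],[-0.01,0.97,-0.12,0,0,0,0],[-0.01,0.97,-0.12,0,0,0,0]]
[[-0.01,0.97,-0.12,0,0,0,0],[-0.01,0.97,-0.12,0,0,0,0],[-0.01,0.97,-0.12,0,0,0,0],[-0.01,0.97,-0.12,0,0,0,0],[-0.01,0.97,-0.12,0,0,0,0],[-0.01,0.97,-0.12,0,0,0,0],[-0.01,0.97,-0.12,0,0,0,0],[-0.01,0.97,-0.12,0,0,0,0]]
[[-0.01,0.97,-0.12,0,0,0,0],[-0.01,0.97,-0.12,0,0,0,0],[-0.01,0.97,-0.12,0,0,0,0],[-0.01,0.97,-0.12,0,0,0,0],[-0.01,0.97,-0.12,0,0,0,0],[0,0.96,0,0,0,0,0]]
```

Emit:
{"method": "apply_moves", "body": {"deltas": [[0,0,-0.9,0,0,0,0],[0,0,-0.9,0,0,0,0],[-0.01,0.97,-0.2,0,0,0,0],[-0.01,0.97,-0.2,0,0,0,0],[-0.01,0.97,-0.2,0,0,0,0],[-0.01,0.97,-0.2,0,0,0,0],[-0.01,0.97,-0.2,0,0,0,0],[-0.01,0.97,-0.2,0,0,0,0]]}}

```text
time: 14.38
tool_pos: [546.2, -87.3, 166.2]
tcp_rot: [-180.0, -0.1, -179.9]
ft_force: [0.1, 0.0, -3.8]
finger_gap: 30.7
grip_force: 80.1
```

Emit:
{"method": "apply_moves", "body": {"deltas": [[-0.01,0.97,-0.2,0,0,0,0],[-0.01,0.97,-0.2,0,0,0,0],[-0.01,0.97,-0.2,0,0,0,0],[-0.01,0.97,-0.2,0,0,0,0],[-0.01,0.97,-0.2,0,0,0,0],[-0.01,0.97,-0.2,0,0,0,0],[-0.01,0.97,0,0,0,0,0],[-0.01,0.97,0,0,0,0,0]]}}

```text
time: 15.38
tool_pos: [548.1, 145.5, 202.1]
tcp_rot: [180.0, -0.1, -179.9]
ft_force: [0.3, 0.2, -4.2]
finger_gap: 30.3
grip_force: 80.1
```

Emit:
{"method": "apply_moves", "body": {"deltas": [[-0.01,0.97,0,0,0,0,0],[-0.01,0.97,0,0,0,0,0],[-0.01,0.97,0,0,0,0,0],[-0.01,0.97,0,0,0,0,0],[-0.01,0.6,0,0,0,0,0],[0,0.4,0,0,0,0,0],[0,0,0,0,0,0,0],[0,0,0,0,0,0,0]]}}

```text
time: 16.38
tool_pos: [549.4, 290.2, 201.6]
tcp_rot: [-180.0, -0.1, -179.9]
ft_force: [0.6, 0.4, -3.9]
finger_gap: 30.4
grip_force: 80.1
```

```bash
python3 plan.py 0 547.9 318.8 125 180; python3 chk.py; python3 look.py pics/l2.png
```

```text
[[0.01,0.32,0.85,0,-0.01,0.01,0],[0.01,0.32,0.85,0,-0.01,0.01,0],[0.02,0.32,0.85,0,-0.01,0.01,0]]
top A:25 B:3 C:8 D:4 scr:13 scrtip:9
side A:63 B:54 C:59 D:55 scr:13 scrtip:12
```

Emit:
{"method": "apply_moves", "body": {"deltas": [[0.05,0.6,0,0,0,0,0],[0,0.35,0,0,0,0,0],[0,0,0,0,0,0,0],[0,0,0.9,0,0,0,0],[0,0,0.9,0,0,0,0],[0,0,0.8,0,0,0,0],[0,0,0.2,0,0,0,0],[0,0,0,0,0,0,0]]}}

```text
time: 17.58
tool_pos: [547.6, 319.4, 117.8]
tcp_rot: [-180.0, -0.1, -179.8]
ft_force: [0.1, 0.1, -4.1]
finger_gap: 30.2
grip_force: 80.2
```

Emit:
{"method": "apply_moves", "body": {"deltas": [[0,0,0.1,0,0,0,0],[0,0,0.1,0,0,0,0],[0,0,0.03,0,0,0,0],[0,0,0,0,0,0,0]]}}

```text
time: 18.08
tool_pos: [547.8, 319.6, 111.3]
tcp_rot: [180.0, -0.1, -179.8]
ft_force: [0.2, -0.3, -0.9]
finger_gap: 30.6
grip_force: 81.1
```

Emit:
{"method": "apply_moves", "body": {"deltas": [[0,0,0,0,0,0,0.55],[0,0,0,0,0,0,0.55],[0,0,-0.4,0,0,0,0.55],[0,0,-0.9,0,0,0,0.55],[0,0,-0.9,0,0,0,0.55],[-0.02,-0.99,0,0,0,0,0.65],[-0.02,-0.99,0,0,0,0,0.65],[-0.02,-0.99,0,0,0,0,0.65]]}}

```text
time: 19.08
tool_pos: [550.0, 229.8, 178.2]
tcp_rot: [180.0, -0.0, -179.8]
ft_force: [0.2, -0.0, 0.7]
finger_gap: 55.6
grip_force: 0.0
```

Emit:
{"method": "apply_moves", "body": {"deltas": [[-0.02,-0.99,0,0,0,0,0.65],[-0.02,-0.99,0,0,0,0,0.65],[-0.02,-0.99,0,0,0,0,0.65],[-0.02,-0.99,0,0,0,0,0.65],[-0.02,-0.99,0,0,0,0,0.65],[-0.02,-0.99,0,0,0,0,0.65],[-0.02,-0.99,0,0,0,0,0.65],[-0.02,-0.99,0,0,0,0,0.65]]}}

```text
time: 20.08
tool_pos: [555.5, -8.2, 178.1]
tcp_rot: [-180.0, 0.0, -179.8]
ft_force: [1.1, 0.8, -0.2]
finger_gap: 55.1
grip_force: 0.0
```

Emit:
{"method": "apply_moves", "body": {"deltas": [[-0.02,-0.99,0,0,0,0,0.65],[-0.02,-0.99,0,0,0,0,0.65],[-0.02,-0.99,0,0,0,0,0.65],[-0.02,-0.99,0,0,0,0,0.65],[-0.02,-0.99,0,0,0,0,0.65],[-0.02,-0.99,0,0,0,0,0.65],[-0.02,-0.99,0,0,0,0,0.65],[-0.02,-0.99,0,0,0,0,0.65]]}}

```text
time: 21.08
tool_pos: [560.8, -245.9, 178.1]
tcp_rot: [-180.0, -0.0, -179.8]
ft_force: [-0.6, -0.5, -0.9]
finger_gap: 55.9
grip_force: 0.0
```

```bash
python3 plan.py 0.65 563.2 -372 145 180; python3 chk.py; python3 look.py pics/l3.png
```

```text
[[-0.01,-0.84,0.22,0,0,0.01,0.65],[-0.01,-0.84,0.22,0,0,0.01,0.65],[-0.01,-0.84,0.22,0,0,0.01,0.65],[-0.01,-0.84,0.22,0,0,0.01,0.65],[-0.02,-0.84,0.22,0,0,0.01,0.65]]
top A:29 B:63 C:11 D:7 scr:16 scrtip:10
side A:16 B:14 C:5 D:2 scr:10 scrtip:10
```

View pics/l3.png

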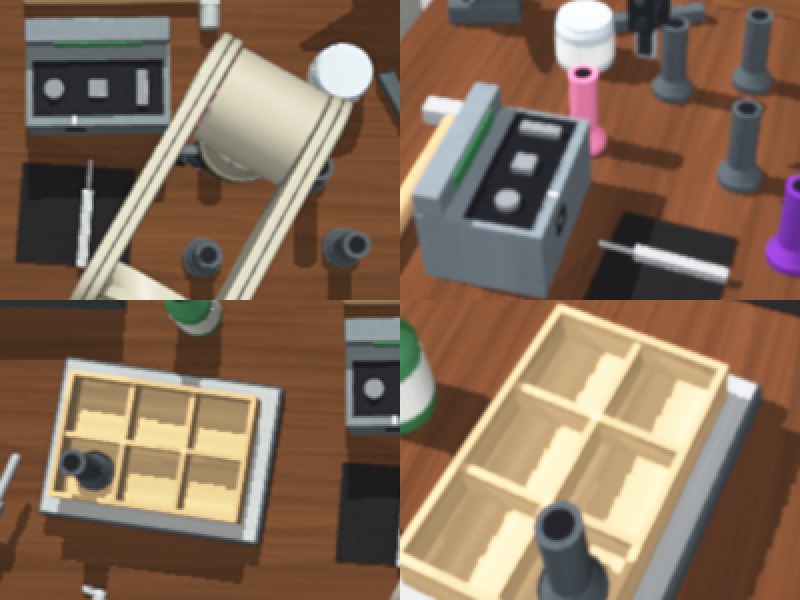

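Stick A stands in its cell, and B, C and D are unchanged. On to B.

Emit:
{"method": "apply_moves", "body": {"deltas": [[-0.02,-0.84,0.22,0,0,0,0.65],[-0.02,-0.84,0.22,0,0,0,0.65],[-0.02,-0.84,0.22,0,0,0,0.65],[-0.02,-0.84,0.22,0,0,0,0.65],[-0.02,-0.8,0.22,0,0,0,0.65],[0,0,0,0,0,0,0.65],[0,0,0,0,0,0,0.65]]}}

```text
time: 22.15
tool_pos: [563.6, -369.6, 143.3]
tcp_rot: [180.0, -0.1, -179.9]
ft_force: [0.1, -0.3, 0.4]
finger_gap: 55.5
grip_force: 0.0
```

```bash
python3 plan.py 0.65 563.2 -372 76 180; python3 chk.py
```

```text
[[0,-0.03,0.75,0,-0.01,0.01,0.65],[0,-0.03,0.75,0,-0.01,0.01,0.65],[0,-0.03,0.75,0,-0.01,0.01,0.65]]
top A:29 B:32 C:72 D:50 scr:15 scrtip:10
side A:16 B:11 C:2 D:9 scr:10 scrtip:10
```

Emit:
{"method": "apply_moves", "body": {"deltas": [[0.01,-0.08,0.75,0,0,0,0.65],[0,0,0.75,0,0,0,0.65],[0,0,0.74,0,0,0,0.65],[0,0,0,0,0,0,0.3],[0,0,0,0,0,0,0],[0,0,0,0,0,0,0],[0,0,0,0,0,0,0]]}}

```text
time: 23.12
tool_pos: [563.7, -372.2, 77.3]
tcp_rot: [-180.0, -0.0, -179.8]
ft_force: [0.5, -0.0, -1.9]
finger_gap: 30.6
grip_force: 79.0
```

```bash
python3 plan.py 0 563.2 -372 130 180 625.3 309.7 202 180; python3 -c "
from h import *; s=sense(); print(s['ft_force'],s['tool_pos'],s['finger_gap'])"
```

```text
[[0.01,0,-0.88,0,0,0.02,0],[0.01,0,-0.88,0,0,0.02,0],[-0.09,0.99,-0.1,0,0,0,0],[-0.09,0.99,-0.1,0,0,0,0],[-0.09,0.99,-0.1,0,0,0,0],[-0.09,0.99,-0.1,0,0,0,0],[-0.09,0.99,-0.1,0,0,0,0],[-0.09,0.99,-0.1,0,0,0,0]]
[[-0.09,0.99,-0.1,0,0,0,0],[-0.09,0.99,-0.1,0,0,0,0],[-0.09,0.99,-0.1,0,0,0,0],[-0.09,0.99,-0.1,0,0,0,0],[-0.09,0.99,-0.1,0,0,0,0],[-0.09,0.99,-0.1,0,0,0,0],[-0.09,0.99,-0.1,0,0,0,0],[-0.09,0.99,-0.1,0,0,0,0]]
[[-0.09,0.99,-0.1,0,0,0,0],[-0.09,0.99,-0.1,0,0,0,0],[-0.09,0.99,-0.1,0,0,0,0],[-0.09,0.99,-0.1,0,0,0,0],[-0.09,0.99,-0.1,0,0,0,0],[-0.09,0.99,-0.1,0,0,0,0],[-0.09,0.99,-0.1,0,0,0,0],[-0.09,0.99,-0.1,0,0,0,0]]
[[-0.09,0.99,-0.1,0,0,0,0]]
[ 0.5035381  -0.03456221 -1.89629262] [ 563.73041874 -372.23091048   77.32426296] 30.60656748395949
```

Emit:
{"method": "apply_moves", "body": {"deltas": [[0,0,-0.98,0,0,0,0],[0,0,-0.98,0,0,0,0],[0,0,-0.98,0,0,0,0],[0,0,-0.98,0,0,0,0],[0,0.99,0,0,0,0,0],[0,0.99,0,0,0,0,0],[0,0.99,0,0,0,0,0],[0,0.99,0,0,0,0,0]]}}

```text
time: 24.12
tool_pos: [563.3, -252.3, 194.7]
tcp_rot: [-180.0, -0.1, -179.9]
ft_force: [0.6, 0.3, -2.5]
finger_gap: 30.6
grip_force: 79.8
```

Emit:
{"method": "apply_moves", "body": {"deltas": [[0,0.99,0,0,0,0,0],[0,0.99,0,0,0,0,0],[0,0.99,0,0,0,0,0],[0,0.99,0,0,0,0,0],[0,0.99,0,0,0,0,0],[0,0.99,0,0,0,0,0],[0,0.99,0,0,0,0,0],[0,0.99,0,0,0,0,0]]}}

```text
time: 25.12
tool_pos: [562.7, -14.6, 194.8]
tcp_rot: [-180.0, -0.0, -179.9]
ft_force: [1.1, -0.0, -2.9]
finger_gap: 30.3
grip_force: 79.8
```

Emit:
{"method": "apply_moves", "body": {"deltas": [[0,0.99,0,0,0,0,0],[0,0.99,0,0,0,0,0],[0,0.99,-0.1,0,0,0,0],[-0.3,0.99,-0.1,0,0,0,0],[-0.3,0.99,0,0,0,0,0],[-0.3,0.99,0,0,0,0,0],[-0.3,0.99,0,0,0,0,0],[-0.3,0.99,0,0,0,0,0]]}}

```text
time: 26.12
tool_pos: [607.4, 223.2, 200.6]
tcp_rot: [180.0, -0.1, -179.9]
ft_force: [1.4, -0.6, -2.6]
finger_gap: 30.8
grip_force: 79.8
```

Emit:
{"method": "apply_moves", "body": {"deltas": [[-0.3,0.99,0,0,0,0,0],[-0.25,0.9,0,0,0,0,0],[0,0.5,0,0,0,0,0],[0,0,0,0,0,0,0],[0,0,0,0,0,0,0]]}}

```text
time: 26.75
tool_pos: [623.3, 293.0, 200.2]
tcp_rot: [-180.0, -0.1, -179.9]
ft_force: [-0.3, -0.5, -2.6]
finger_gap: 30.7
grip_force: 79.8
```

```bash
python3 plan.py 0 625.3 309.7 190 180;python3 plan.py 0 625.3 309.7 119 180; python3 chk.py
```

```text
[[-0.07,0.56,0.34,-0.01,-0.02,0.03,0]]
[[-0.02,0.19,0.9,0,-0.01,0.01,0],[-0.02,0.19,0.9,0,-0.01,0.01,0],[-0.02,0.19,0.9,0,-0.01,0.01,0]]
top A:25 B:27 C:9 D:6 scr:14 scrtip:9
side A:66 B:57 C:10 D:59 scr:11 scrtip:11
```

Emit:
{"method": "apply_moves", "body": {"deltas": [[-0.07,0.56,0,0,0,0,0],[0,0,0,0,0,0,0],[0,0,0.9,0,0,0,0],[0,0,0.9,0,0,0,0],[0,0,0.9,0,0,0,0],[0,0,0.1,0,0,0,0],[0,0,0.1,0,0,0,0],[0,0,0,0,0,0,0]]}}

```text
time: 27.85
tool_pos: [626.1, 311.1, 114.7]
tcp_rot: [180.0, 0.0, -179.8]
ft_force: [0.1, 0.3, -2.9]
finger_gap: 30.5
grip_force: 79.9
```

Emit:
{"method": "apply_moves", "body": {"deltas": [[0,0,0.07,0,0,0,0],[0,0,0.03,0,0,0,0],[0,0,0,0,0,0,0.55],[0,0,0,0,0,0,0.55],[0,0,-0.4,0,0,0,0.55],[0,0,-0.9,0,0,0,0.55],[0,0,-0.9,0,0,0,0.55],[0,-0.6,0,0,0,0,0.55]]}}

```text
time: 28.85
tool_pos: [627.3, 294.1, 180.8]
tcp_rot: [179.8, 0.3, -179.8]
ft_force: [0.4, -0.2, 0.6]
finger_gap: 47.3
grip_force: 0.0
```

```bash
python3 plan.py 0.65 451.4 -235.5 150 180
```

```text
[[0.33,-0.98,0.05,0,0,0,0.65],[0.33,-0.98,0.05,0,0,0,0.65],[0.33,-0.98,0.05,0,0,0,0.65],[0.33,-0.98,0.05,0,0,0,0.65],[0.33,-0.98,0.05,0,0,0,0.65],[0.33,-0.98,0.05,0,0,0,0.65],[0.33,-0.98,0.05,0,0,0,0.65],[0.33,-0.98,0.05,0,0,0,0.65]]
[[0.33,-0.98,0.05,0,0,0,0.65],[0.33,-0.98,0.05,0,0,0,0.65],[0.33,-0.98,0.06,0,0,0,0.65],[0.33,-0.98,0.06,0,0,0,0.65],[0.33,-0.98,0.06,0,0,0,0.65],[0.33,-0.98,0.06,0,0,0,0.65],[0.33,-0.98,0.06,0,0,0,0.65],[0.33,-0.98,0.06,0,0,0,0.65]]
[[0.33,-0.98,0.06,0,0,0,0.65],[0.33,-0.98,0.06,0,0,0,0.65]]
```

Emit:
{"method": "apply_moves", "body": {"deltas": [[0.33,-0.98,0.05,0,0,0,0.65],[0.33,-0.98,0.05,0,0,0,0.65],[0.33,-0.98,0.05,0,0,0,0.65],[0.33,-0.98,0.05,0,0,0,0.65],[0.33,-0.98,0.05,0,0,0,0.65],[0.33,-0.98,0.05,0,0,0,0.65],[0.33,-0.98,0.05,0,0,0,0.65],[0.33,-0.98,0.05,0,0,0,0.65]]}}

```text
time: 29.85
tool_pos: [545.7, 55.6, 163.5]
tcp_rot: [-180.0, -0.1, -179.9]
ft_force: [0.6, 0.4, -0.4]
finger_gap: 55.5
grip_force: 0.0
```

Emit:
{"method": "apply_moves", "body": {"deltas": [[0.33,-0.98,0.05,0,0,0,0.65],[0.33,-0.98,0.05,0,0,0,0.65],[0.33,-0.98,0.05,0,0,0,0.65],[0.33,-0.98,0.05,0,0,0,0.65],[0.33,-0.98,0.05,0,0,0,0.65],[0.33,-0.98,0.05,0,0,0,0.65],[0.33,-0.98,0.05,0,0,0,0.65],[0,0,0,0,0,0,0.65]]}}

```text
time: 30.85
tool_pos: [476.6, -150.6, 153.1]
tcp_rot: [-180.0, -0.2, 180.0]
ft_force: [0.1, -0.9, 0.1]
finger_gap: 55.4
grip_force: 0.0
```

```bash
python3 plan.py 0.65 451.4 -235.5 145 180; python3 chk.py; python3 look.py pics/l4.png
```

```text
[[0.28,-0.94,0.09,0,-0.01,0,0.65],[0.28,-0.94,0.09,0,-0.01,0,0.65],[0.28,-0.94,0.09,0,-0.01,0,0.65]]
top A:38 B:27 C:76 D:5 scr:104 scrtip:116
side A:35 B:27 C:5 D:28 scr:10 scrtip:10
```

View pics/l4.png

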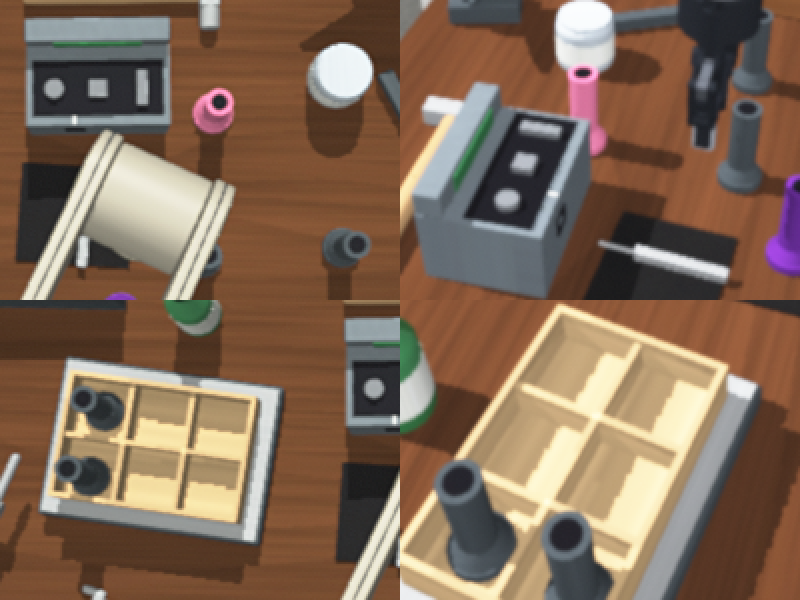

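Both sticks stand in their cells, and C and D are in place. Next is C.

Emit:
{"method": "apply_moves", "body": {"deltas": [[0.28,-0.94,0.09,0,0,0,0.65],[0.28,-0.94,0.09,0,0,0,0.65],[0.28,-0.94,0.09,0,0,0,0.65],[0,0,0,0,0,0,0.65],[0,0,0,0,0,0,0.65]]}}

```text
time: 31.68
tool_pos: [453.3, -232.4, 145.7]
tcp_rot: [180.0, -0.1, -179.8]
ft_force: [-0.1, 0.3, 0.1]
finger_gap: 55.7
grip_force: 0.0
```

```bash
python3 plan.py 0.65 451.4 -235.5 76 180; python3 chk.py
```

```text
[[0.02,-0.03,0.77,0,-0.01,0.01,0.65],[0.02,-0.03,0.77,0,-0.01,0.01,0.65],[0.02,-0.03,0.77,0,-0.01,0.01,0.65]]
top A:87 B:27 C:76 D:4 scr:13 scrtip:9
side A:35 B:19 C:18 D:40 scr:10 scrtip:10
```

Emit:
{"method": "apply_moves", "body": {"deltas": [[0.06,-0.1,0.77,0,0,0,0.65],[0,0,0.77,0,0,0,0.65],[0,0,0.77,0,0,0,0.65],[0,0,0,0,0,0,0.3],[0,0,0,0,0,0,0],[0,0,0,0,0,0,0],[0,0,0,0,0,0,0]]}}

```text
time: 32.65
tool_pos: [451.4, -236.5, 77.0]
tcp_rot: [-180.0, -0.1, -179.9]
ft_force: [0.4, 0.1, -4.8]
finger_gap: 30.1
grip_force: 79.2
```

```bash
python3 plan.py 0 451.4 -235.5 130 180 538.8 241.4 202 180
```

```text
[[0,0.02,-0.88,0,-0.01,0.02,0],[0,0.02,-0.88,0,-0.01,0.02,0],[-0.18,0.99,-0.15,0,0,0,0],[-0.18,0.99,-0.15,0,0,0,0],[-0.18,0.99,-0.15,0,0,0,0],[-0.18,0.99,-0.15,0,0,0,0],[-0.18,0.99,-0.15,0,0,0,0],[-0.18,0.99,-0.15,0,0,0,0]]
[[-0.18,0.99,-0.15,0,0,0,0],[-0.18,0.99,-0.15,0,0,0,0],[-0.18,0.99,-0.15,0,0,0,0],[-0.18,0.99,-0.15,0,0,0,0],[-0.18,0.99,-0.15,0,0,0,0],[-0.18,0.99,-0.15,0,0,0,0],[-0.18,0.99,-0.15,0,0,0,0],[-0.18,0.99,-0.15,0,0,0,0]]
[[-0.18,0.99,-0.15,0,0,0,0],[-0.18,0.99,-0.15,0,0,0,0]]
```

Emit:
{"method": "apply_moves", "body": {"deltas": [[0,0.02,-0.95,0,0,0,0],[0,0.02,-0.95,0,0,0,0],[0,0.02,-0.95,0,0,0,0],[-0.18,0.99,-0.15,0,0,0,0],[-0.18,0.99,-0.15,0,0,0,0],[-0.18,0.99,-0.15,0,0,0,0],[-0.18,0.99,-0.15,0,0,0,0],[-0.18,0.99,-0.15,0,0,0,0]]}}

```text
time: 33.65
tool_pos: [477.9, -85.1, 184.8]
tcp_rot: [-180.0, -0.1, -179.9]
ft_force: [-0.4, 0.2, -3.8]
finger_gap: 30.6
grip_force: 80.1
```

Emit:
{"method": "apply_moves", "body": {"deltas": [[-0.18,0.99,-0.15,0,0,0,0],[-0.18,0.99,-0.15,0,0,0,0],[-0.18,0.99,-0.15,0,0,0,0],[-0.18,0.99,-0.15,0,0,0,0],[-0.18,0.99,0,0,0,0,0],[-0.18,0.99,0,0,0,0,0],[-0.18,0.99,0,0,0,0,0],[-0.18,0.99,0,0,0,0,0]]}}

```text
time: 34.65
tool_pos: [520.6, 152.7, 202.5]
tcp_rot: [180.0, -0.1, -179.9]
ft_force: [0.1, -0.7, -3.4]
finger_gap: 30.1
grip_force: 80.1
```

Emit:
{"method": "apply_moves", "body": {"deltas": [[-0.18,0.99,0,0,0,0,0],[-0.18,0.99,0,0,0,0,0],[-0.18,0.6,0,0,0,0,0],[0,0,0,0,0,0,0],[0,0,0,0,0,0,0]]}}

```text
time: 35.28
tool_pos: [536.5, 228.5, 202.1]
tcp_rot: [-180.0, -0.1, -179.9]
ft_force: [0.3, -0.7, -4.2]
finger_gap: 30.2
grip_force: 80.3
```

```bash
python3 plan.py 0 538.8 241.4 200 180; python3 chk.py
```

```text
[[-0.08,0.43,0.07,-0.01,-0.03,0.03,0]]
top A:25 B:27 C:35 D:4 scr:13 scrtip:9
side A:56 B:62 C:27 D:64 scr:10 scrtip:10
```

Emit:
{"method": "apply_moves", "body": {"deltas": [[-0.07,0.42,0,0,0,0,0],[0,0,0,0,0,0,0],[0,0,0.95,0,0,0,0],[0,0,0.9,0,0,0,0],[0,0,0.9,0,0,0,0],[0,0,0.1,0,0,0,0],[0,0,0.1,0,0,0,0],[0,0,0,0,0,0,0]]}}

```text
time: 36.38
tool_pos: [539.3, 242.1, 115.2]
tcp_rot: [180.0, 0.0, -179.8]
ft_force: [0.6, -0.0, -3.6]
finger_gap: 30.0
grip_force: 80.4
```

Emit:
{"method": "apply_moves", "body": {"deltas": [[0,0,0.08,0,0,0,0],[0,0,0.03,0,0,0,0],[0,0,0,0,0,0,0.55],[0,0,0,0,0,0,0.55],[0,0,-0.4,0,0,0,0.55],[0,0,-0.9,0,0,0,0.55],[0,0,-0.9,0,0,0,0.55],[0,-0.6,0,0,0,0,0.55]]}}

```text
time: 37.38
tool_pos: [540.5, 224.8, 180.4]
tcp_rot: [179.9, 0.2, -179.8]
ft_force: [0.5, 0.0, -0.3]
finger_gap: 47.1
grip_force: 0.0
```

```bash
python3 plan.py 0.65 467 -418.2 150 180
```

```text
[[0.12,-0.97,0.04,0,0,0,0.65],[0.12,-0.97,0.04,0,0,0,0.65],[0.12,-0.97,0.04,0,0,0,0.65],[0.12,-0.97,0.04,0,0,0,0.65],[0.11,-0.97,0.04,0,0,0,0.65],[0.11,-0.97,0.04,0,0,0,0.65],[0.11,-0.97,0.04,0,0,0,0.65],[0.11,-0.97,0.04,0,0,0,0.65]]
[[0.11,-0.97,0.04,0,0,0,0.65],[0.11,-0.97,0.04,0,0,0,0.65],[0.11,-0.97,0.04,0,0,0,0.65],[0.11,-0.97,0.04,0,0,0,0.65],[0.11,-0.97,0.04,0,0,0,0.65],[0.11,-0.97,0.05,0,0,0,0.65],[0.11,-0.97,0.05,0,0,0,0.65],[0.11,-0.97,0.05,0,0,0,0.65]]
[[0.11,-0.97,0.05,0,0,0,0.65],[0.11,-0.97,0.05,0,0,0,0.65],[0.11,-0.97,0.05,0,0,0,0.65],[0.11,-0.97,0.05,0,0,0,0.65],[0.11,-0.97,0.05,0,0,0,0.65],[0.11,-0.97,0.05,0,0,0,0.65]]
```

Emit:
{"method": "apply_moves", "body": {"deltas": [[0.12,-0.97,0.04,0,0,0,0.65],[0.12,-0.97,0.04,0,0,0,0.65],[0.12,-0.97,0.04,0,0,0,0.65],[0.12,-0.97,0.04,0,0,0,0.65],[0.11,-0.97,0.04,0,0,0,0.65],[0.11,-0.97,0.04,0,0,0,0.65],[0.11,-0.97,0.04,0,0,0,0.65],[0.11,-0.97,0.04,0,0,0,0.65]]}}

```text
time: 38.38
tool_pos: [510.6, -10.7, 166.1]
tcp_rot: [-180.0, -0.2, -179.9]
ft_force: [0.2, 0.7, -0.9]
finger_gap: 56.0
grip_force: 0.0
```

Emit:
{"method": "apply_moves", "body": {"deltas": [[0.11,-0.97,0.04,0,0,0,0.65],[0.11,-0.97,0.04,0,0,0,0.65],[0.11,-0.97,0.04,0,0,0,0.65],[0.11,-0.97,0.04,0,0,0,0.65],[0.11,-0.97,0.04,0,0,0,0.65],[0.11,-0.97,0.05,0,0,0,0.65],[0.11,-0.97,0.05,0,0,0,0.65],[0.11,-0.97,0.05,0,0,0,0.65]]}}

```text
time: 39.38
tool_pos: [484.5, -243.3, 155.7]
tcp_rot: [180.0, -0.2, -179.9]
ft_force: [0.6, -0.3, 0.6]
finger_gap: 55.3
grip_force: 0.0
```

```bash
python3 plan.py 0.65 467 -418.2 150 180;python3 chk.py; cat >cr.py <<'E'
# crate sticks: mean darkness in the predicted shank top discs, to confirm they stand
from h import *
im={n:snapshot(n) for n in ("top","side")}
for nm,(x,y) in {"A":(547.9,318.8),"B":(625.3,309.7),"C":(538.8,241.4),"D":(616.2,232.2)}.items():
    for n,k in (("top",-.039),("side",-.251)):
        a,b=proj(n,[[x,y,141],[x,y,90]],k); o=[]
        for u,v in (a,b):
            u,v=int(round(u)),int(round(v)); o.append(im[n][v-2:v+3,u-2:u+3].mean() if 2<=v<478 and 2<=u<638 else -1)
        print(nm,n,np.round(o))
E
python3 cr.py
```

```text
[[0.1,-0.97,0.03,0,-0.01,0,0.65],[0.1,-0.97,0.03,0,-0.01,0,0.65],[0.1,-0.97,0.03,0,-0.01,0,0.65],[0.1,-0.97,0.03,0,-0.01,0,0.65],[0.1,-0.97,0.03,0,-0.01,0,0.65],[0.1,-0.97,0.03,0,-0.01,0,0.65]]
top A:132 B:32 C:34 D:5 scr:13 scrtip:9
side A:35 B:19 C:30 D:5 scr:10 scrtip:10
A top [72. 59.]
A side [171.  39.]
B top [41. 57.]
B side [131. 110.]
C top [42. 78.]
C side [49. 77.]
D top [144. 144.]
D side [143. 159.]
```

Emit:
{"method": "apply_moves", "body": {"deltas": [[0.1,-0.97,0.03,0,0,0,0.65],[0.1,-0.97,0.03,0,0,0,0.65],[0.1,-0.97,0.03,0,0,0,0.65],[0.1,-0.97,0.03,0,0,0,0.65],[0.1,-0.97,0.03,0,0,0,0.65],[0.1,-0.97,0.03,0,0,0,0.65],[0,0,0,0,0,0,0.65],[0,0,0,0,0,0,0.65]]}}

```text
time: 40.58
tool_pos: [468.4, -415.3, 150.7]
tcp_rot: [179.9, -0.1, -179.8]
ft_force: [-1.1, 0.9, 0.7]
finger_gap: 55.3
grip_force: 0.0
```

```bash
python3 plan.py 0.65 467 -418.2 76 180;python3 chk.py
```

```text
[[0.01,-0.03,0.83,0,-0.01,0.01,0.65],[0.01,-0.03,0.83,0,-0.01,0.01,0.65],[0.01,-0.03,0.83,0,-0.01,0.01,0.65]]
top A:25 B:27 C:34 D:68 scr:13 scrtip:9
side A:35 B:19 C:29 D:6 scr:10 scrtip:10
```

Emit:
{"method": "apply_moves", "body": {"deltas": [[0.05,-0.09,0.83,0,0,0,0.65],[0,0,0.83,0,0,0,0.65],[0,0,0.82,0,0,0,0.65],[0,0,0,0,0,0,0.3],[0,0,0,0,0,0,0],[0,0,0,0,0,0,0],[0,0,0,0,0,0,0]]}}

```text
time: 41.55
tool_pos: [466.9, -419.6, 77.5]
tcp_rot: [-180.0, -0.1, -179.8]
ft_force: [-0.7, 0.5, -2.8]
finger_gap: 30.5
grip_force: 79.2
```

```bash
python3 plan.py 0 467 -418 194 180 510 50 202 180 616.2 232.2 202 180; python3 look.py pics/l5.png
```

```text
[[0,0.01,-0.97,0,0,0.01,0],[0,0.01,-0.97,0,0,0.01,0],[0,0.01,-0.97,0,0,0.01,0],[0,0.01,-0.97,0,0,0.01,0],[-0.09,0.98,-0.02,0,0,0,0],[-0.09,0.98,-0.02,0,0,0,0],[-0.09,0.98,-0.02,0,0,0,0],[-0.09,0.98,-0.02,0,0,0,0]]
[[-0.09,0.98,-0.02,0,0,0,0],[-0.09,0.98,-0.02,0,0,0,0],[-0.09,0.98,-0.02,0,0,0,0],[-0.09,0.98,-0.02,0,0,0,0],[-0.09,0.98,-0.02,0,0,0,0],[-0.09,0.98,-0.02,0,0,0,0],[-0.09,0.98,-0.02,0,0,0,0],[-0.09,0.98,-0.02,0,0,0,0]]
[[-0.09,0.98,-0.02,0,0,0,0],[-0.09,0.98,-0.02,0,0,0,0],[-0.09,0.98,-0.02,0,0,0,0],[-0.09,0.98,-0.02,0,0,0,0],[-0.51,0.87,0,0,0,0,0],[-0.51,0.87,0,0,0,0,0],[-0.51,0.87,0,0,0,0,0],[-0.51,0.87,0,0,0,0,0]]
[[-0.51,0.87,0,0,0,0,0],[-0.51,0.87,0,0,0,0,0],[-0.51,0.87,0,0,0,0,0]]
```

View pics/l5.png

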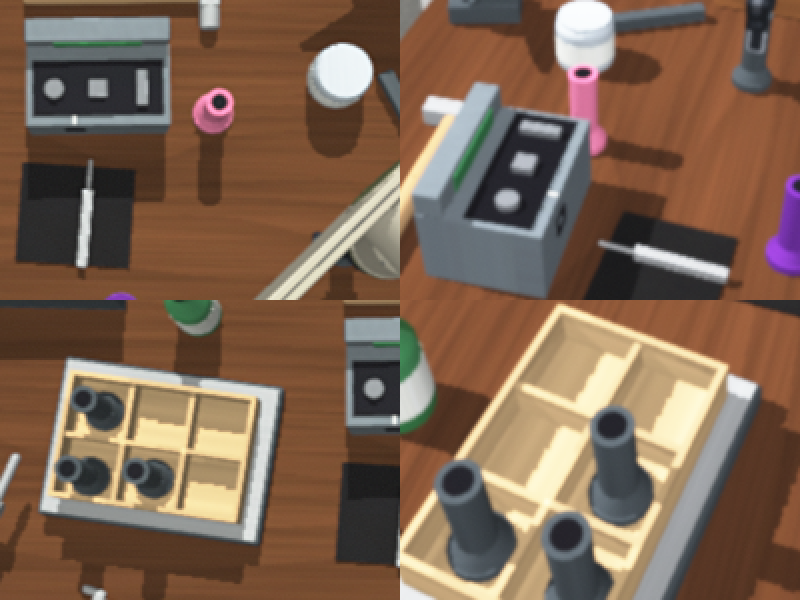

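Three sticks stand properly and D is gripped. I carry it to the cell at (616,232).

Emit:
{"method": "apply_moves", "body": {"deltas": [[0,0.01,-0.97,0,0,0.01,0],[0,0.01,-0.97,0,0,0.01,0],[0,0.01,-0.97,0,0,0.01,0],[0,0.01,-0.97,0,0,0.01,0],[-0.09,0.98,-0.02,0,0,0,0],[-0.09,0.98,-0.02,0,0,0,0],[-0.09,0.98,-0.02,0,0,0,0],[-0.09,0.98,-0.02,0,0,0,0]]}}

```text
time: 42.65
tool_pos: [477.6, -299.6, 195.7]
tcp_rot: [-180.0, -0.1, 180.0]
ft_force: [-0.5, 0.3, -3.6]
finger_gap: 30.4
grip_force: 79.8
```

Emit:
{"method": "apply_moves", "body": {"deltas": [[-0.09,0.98,-0.02,0,0,0,0],[-0.09,0.98,-0.02,0,0,0,0],[-0.09,0.98,-0.02,0,0,0,0],[-0.09,0.98,-0.02,0,0,0,0],[-0.09,0.98,-0.02,0,0,0,0],[-0.09,0.98,-0.02,0,0,0,0],[-0.09,0.98,-0.02,0,0,0,0],[-0.09,0.98,-0.02,0,0,0,0]]}}

```text
time: 43.65
tool_pos: [499.4, -64.5, 200.6]
tcp_rot: [-180.0, -0.1, 180.0]
ft_force: [1.1, 0.1, -2.4]
finger_gap: 30.2
grip_force: 79.8
```

Emit:
{"method": "apply_moves", "body": {"deltas": [[-0.09,0.98,-0.02,0,0,0,0],[-0.09,0.98,-0.02,0,0,0,0],[-0.09,0.98,-0.02,0,0,0,0],[-0.09,0.98,-0.02,0,0,0,0],[-0.51,0.87,0,0,0,0,0],[-0.51,0.87,0,0,0,0,0],[-0.51,0.87,0,0,0,0,0],[-0.51,0.87,0,0,0,0,0]]}}

```text
time: 44.65
tool_pos: [572.0, 157.5, 202.7]
tcp_rot: [180.0, -0.1, 180.0]
ft_force: [-0.4, -0.8, -2.0]
finger_gap: 30.6
grip_force: 79.8
```

Emit:
{"method": "apply_moves", "body": {"deltas": [[-0.51,0.87,0,0,0,0,0],[-0.51,0.87,0,0,0,0,0],[-0.3,0.4,0,0,0,0,0],[0,0,0,0,0,0,0],[0,0,0,0,0,0,0]]}}

```text
time: 45.28
tool_pos: [610.9, 220.3, 202.4]
tcp_rot: [-180.0, -0.1, 180.0]
ft_force: [0.0, -0.0, -3.4]
finger_gap: 30.3
grip_force: 79.8
```

```bash
python3 plan.py 0 616.2 232.2 200 180; python3 chk.py
```

```text
[[-0.18,0.4,0.08,0,-0.03,-0.01,0]]
top A:25 B:27 C:33 D:27 scr:14 scrtip:10
side A:34 B:54 C:31 D:55 scr:10 scrtip:10
```

Emit:
{"method": "apply_moves", "body": {"deltas": [[-0.17,0.39,0,0,0,0,0],[0,0,0,0,0,0,0],[0,0,0.95,0,0,0,0],[0,0,0.9,0,0,0,0],[0,0,0.9,0,0,0,0],[0,0,0.1,0,0,0,0],[0,0,0.1,0,0,0,0],[0,0,0,0,0,0,0]]}}

```text
time: 46.38
tool_pos: [617.0, 232.8, 115.5]
tcp_rot: [180.0, 0.0, 180.0]
ft_force: [0.0, 0.3, -2.6]
finger_gap: 30.4
grip_force: 79.9
```

Emit:
{"method": "apply_moves", "body": {"deltas": [[0,0,0.08,0,0,0,0],[0,0,0.03,0,0,0,0],[0,0,0,0,0,0,0.55],[0,0,0,0,0,0,0.55],[0,0,-0.4,0,0,0,0.55],[0,0,-0.9,0,0,0,0.55],[0,0,-0.9,0,0,0,0.55],[0,-0.6,0,0,0,0,0.55]]}}

```text
time: 47.38
tool_pos: [618.2, 215.6, 181.0]
tcp_rot: [179.9, 0.3, -179.9]
ft_force: [0.5, 0.4, -0.1]
finger_gap: 47.3
grip_force: 0.0
```

```bash
python3 plan.py 0 655.8 -95.2 150 182.2; python3 cr.py
```

```text
[[-0.11,-0.94,0.09,0,0.01,-0.04,0],[-0.11,-0.94,0.09,0,0.01,-0.04,0],[-0.11,-0.94,0.09,0,0.01,-0.04,0],[-0.1,-0.94,0.09,0,0.01,-0.04,0],[-0.1,-0.94,0.09,0,0.01,-0.04,0],[-0.1,-0.94,0.09,0,0.01,-0.04,0],[-0.09,-0.94,0.09,0,0.01,-0.04,0],[-0.09,-0.94,0.09,0,0.01,-0.04,0]]
[[-0.09,-0.94,0.09,0,0.01,-0.04,0],[-0.08,-0.94,0.09,0,0.01,-0.04,0],[-0.08,-0.95,0.09,0,0.01,-0.04,0]]
A top [70. 57.]
A side [162.  36.]
B top [107.  98.]
B side [122. 103.]
C top [189. 198.]
C side [35. 68.]
D top [98. 94.]
D side [81. 61.]
```

Moving to above the square key, with the gripper closing on the way.

Emit:
{"method": "apply_moves", "body": {"deltas": [[-0.11,-0.94,0.09,0,0,-0.04,0.4],[-0.11,-0.94,0.09,0,0,-0.04,0.3],[-0.11,-0.94,0.09,0,0,-0.04,0.2],[-0.1,-0.94,0.09,0,0,-0.04,0.1],[-0.1,-0.94,0.09,0,0,-0.04,0],[-0.1,-0.94,0.09,0,0,-0.04,0],[-0.09,-0.94,0.09,0,0,-0.04,0],[-0.09,-0.94,0.09,0,0,-0.04,0]], "grip_force": 30}}

```text
time: 48.48
tool_pos: [641.9, -11.9, 153.2]
tcp_rot: [180.0, -0.2, -178.6]
ft_force: [-0.2, 0.4, 1.2]
finger_gap: -0.1
grip_force: 0.0
```

Emit:
{"method": "apply_moves", "body": {"deltas": [[-0.09,-0.94,0.09,0,0,-0.04,0],[-0.08,-0.94,0.09,0,0,-0.04,0],[-0.08,-0.6,0.09,0,0,-0.04,0],[0,0,0,0,0,0,0],[0,0,0,0,0,0,0]]}}

```text
time: 49.1
tool_pos: [652.2, -84.2, 146.6]
tcp_rot: [180.0, -0.1, -178.0]
ft_force: [-0.9, -0.7, 0.9]
finger_gap: 0.2
grip_force: 0.0
```

```bash
python3 plan.py 0 655.8 -95.2 122 182.2; python3 look.py pics/l6.png; python3 chk.py
```

```text
[[-0.11,-0.37,0.82,0.01,-0.03,-0.05,0]]
top A:26 B:27 C:33 D:27 scr:86 scrtip:76
side A:36 B:20 C:33 D:24 scr:27 scrtip:11
```

View pics/l6.png

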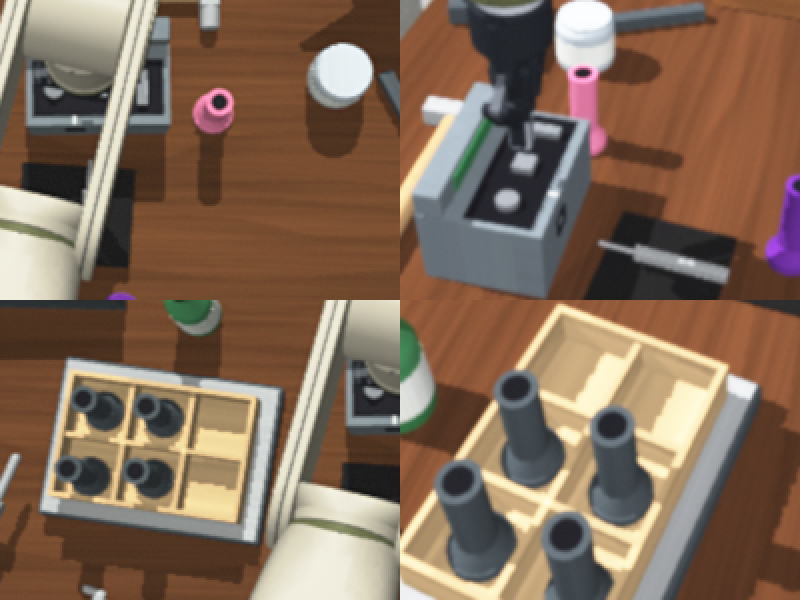

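All four sticks stand in their cells and the scriber is on its mat. Next I press the square key.

Emit:
{"method": "apply_moves", "body": {"deltas": [[-0.11,-0.37,0,0,0,-0.05,0],[0,0,0.5,0,0,0,0],[0,0,0.4,0,0,0,0],[0,0,0,0,0,0,0],[0,0,0,0,0,0,0]]}}

```text
time: 49.92
tool_pos: [655.9, -95.8, 119.7]
tcp_rot: [180.0, -0.1, -177.8]
ft_force: [0.1, 0.2, 0.6]
finger_gap: 0.0
grip_force: 0.0
```

Emit:
{"method": "apply_moves", "body": {"deltas": [[0,0,0.1,0,0,0,0],[0,0,0.1,0,0,0,0],[0,0,0.1,0,0,0,0],[0,0,0,0,0,0,0],[0,0,0,0,0,0,0]]}}

```text
time: 50.55
tool_pos: [656.3, -96.0, 111.3]
tcp_rot: [-180.0, -0.1, -177.8]
ft_force: [0.6, 0.3, 1.3]
finger_gap: -0.0
grip_force: 1.1
```

Emit:
{"method": "apply_moves", "body": {"deltas": [[0,0,0.07,0,0,0,0],[0,0,0.05,0,0,0,0],[0,0,0,0,0,0,0],[0,0,0,0,0,0,0]]}}

```text
time: 51.05
tool_pos: [656.3, -96.0, 108.1]
tcp_rot: [-180.0, -0.1, -177.8]
ft_force: [-2.3, 0.2, 5.6]
finger_gap: 0.1
grip_force: 3.3
```

Emit:
{"method": "apply_moves", "body": {"deltas": [[0,0,0.05,0,0,0,0],[0,0,0,0,0,0,0],[0,0,0,0,0,0,0]]}}

```text
time: 51.42
tool_pos: [656.4, -96.0, 107.8]
tcp_rot: [-180.0, -0.0, -177.8]
ft_force: [-7.1, 1.1, 14.9]
finger_gap: -0.1
grip_force: 7.3
```

Emit:
{"method": "apply_moves", "body": {"deltas": [[0,0,-0.45,0,0,0,0],[0,0,-0.45,0,0,0,0],[0,0,0,0,0,0,0],[0,-0.9,0,0,0,0,0],[0,-0.9,0,0,0,0,0],[0,0,0,0,0,0,0],[0,0,0,0,0,0,0],[0,0,0.4,0,0,0,0]]}}

```text
time: 52.42
tool_pos: [659.0, -149.3, 121.5]
tcp_rot: [-180.0, 0.0, -177.7]
ft_force: [1.0, 0.0, -0.4]
finger_gap: -0.2
grip_force: 0.0
```

Emit:
{"method": "apply_moves", "body": {"deltas": [[0,0,0,0,0,0,0],[0,0,0,0,0,0,0]]}}

```text
time: 52.68
tool_pos: [657.9, -149.4, 120.3]
tcp_rot: [180.0, -0.1, -177.8]
ft_force: [0.3, 0.4, 0.2]
finger_gap: -0.2
grip_force: 0.0
```

Emit:
{"method": "apply_moves", "body": {"deltas": [[0,-0.03,0.1,0,0,0,0],[0,0,0.1,0,0,0,0],[0,0,0.1,0,0,0,0],[0,0,0.06,0,0,0,0],[0,0,0.04,0,0,0,0],[0,0,0,0,0,0,0],[0,0,0,0,0,0,0]]}}

```text
time: 53.55
tool_pos: [658.3, -150.9, 109.1]
tcp_rot: [-180.0, -0.1, -177.8]
ft_force: [-0.7, -0.9, 4.1]
finger_gap: 0.2
grip_force: 1.7
```

Emit:
{"method": "apply_moves", "body": {"deltas": [[0,0,0.05,0,0,0,0],[0,0,0.04,0,0,0,0],[0,0,0,0,0,0,0],[0,0,0,0,0,0,0]]}}

```text
time: 54.05
tool_pos: [658.4, -150.9, 107.9]
tcp_rot: [-180.0, -0.1, -177.8]
ft_force: [-6.3, 0.3, 12.9]
finger_gap: -0.0
grip_force: 6.7
```

Emit:
{"method": "apply_moves", "body": {"deltas": [[0,0,-0.5,0,0,0,0],[0,0,-0.5,0,0,0,0],[0,0,0,0,0,0,0],[0,0.92,0,0,0,0,0],[0,0.92,0,0,0,0,0],[0,0.92,0,0,0,0,0],[0,0.92,0,0,0,0,0],[0,0,0,0,0,0,0]]}}

```text
time: 55.05
tool_pos: [653.5, -38.5, 135.5]
tcp_rot: [180.0, -0.1, -177.6]
ft_force: [0.0, 0.3, 0.3]
finger_gap: 0.2
grip_force: 0.0
```

Emit:
{"method": "apply_moves", "body": {"deltas": [[0,0,0.3,0,0,0,0],[0,0,0.2,0,0,0,0],[0,0,0,0,0,0,0],[0,0,0,0,0,0,0]]}}

```text
time: 55.55
tool_pos: [653.9, -41.0, 121.0]
tcp_rot: [180.0, -0.1, -177.8]
ft_force: [-0.1, -0.2, -0.1]
finger_gap: 0.4
grip_force: 0.0
```

Emit:
{"method": "apply_moves", "body": {"deltas": [[0,0,0.1,0,0,0,0],[0,0,0.1,0,0,0,0],[0,0,0.1,0,0,0,0],[0,0,0.08,0,0,0,0],[0,0,0.05,0,0,0,0],[0,0,0,0,0,0,0],[0,0,0,0,0,0,0]]}}

```text
time: 56.42
tool_pos: [654.0, -40.5, 108.5]
tcp_rot: [-180.0, -0.1, -177.8]
ft_force: [-0.3, 1.6, 3.8]
finger_gap: -0.2
grip_force: 1.8
```

Emit:
{"method": "apply_moves", "body": {"deltas": [[0,0,0.05,0,0,0,0],[0,0,0,0,0,0,0],[0,0,0,0,0,0,0]]}}

```text
time: 56.8
tool_pos: [654.1, -40.6, 107.9]
tcp_rot: [-180.0, -0.1, -177.8]
ft_force: [-5.3, 0.4, 10.0]
finger_gap: -0.3
grip_force: 5.3
```

The round key reached its stop too. I raise the arm clear and do a last check.

Emit:
{"method": "apply_moves", "body": {"deltas": [[0,0,-0.5,0,0,0,0],[0,0,-1,0,0,0,0],[0,0,-1,0,0,0,0],[0.5,0,-1,0,0,0,0.3],[0.5,0,-0.5,0,0,0,0.5],[0,0,0,0,0,0,0.5],[0,0,0,0,0,0,0.5],[0,0,0,0,0,0,0.5]]}}

```text
time: 57.8
tool_pos: [623.9, -41.5, 225.3]
tcp_rot: [180.0, -0.2, -177.8]
ft_force: [1.2, 0.8, -0.6]
finger_gap: 42.8
grip_force: 0.0
```

```bash
python3 - <<'E'
from h import *
s=sense(); print(s["time"],s["tool_pos"],s["ft_force"],abs(s["qd"]).max())
# compare with the last viewed montage: crate panels and side panels, without the arm
t=snapshot("top"); d=snapshot("side")
c=cv2.resize(t[170:320,110:310],(400,300),interpolation=3); e=cv2.resize(d[330:480,160:360],(400,300),interpolation=3); b=cv2.resize(d[165:315,210:410],(400,300),interpolation=3)
o=cv2.imread("pics/l6.png")[:,:,::-1].astype(int)
print("crate top",abs(c-o[300:,:400])[50:250,30:240].mean(),"crate side",abs(e-o[300:,400:]).mean(),"mat side",abs(b-o[:300,400:])[210:300,180:350].mean())
E
python3 chk.py
```

```text
57.8 [623.85428195 -41.53791423 225.30890809] [ 1.23698716  0.76018554 -0.56423482] 0.09636095489794176
crate top 3.6296190476190477 crate side 0.5950666666666666 mat side 10.082701525054466
top A:25 B:27 C:33 D:27 scr:16 scrtip:23
side A:36 B:20 C:33 D:24 scr:11 scrtip:11
```

```bash
python3 -c "from bench import hand_in; print(hand_in())"
```

```text
the job is handed in; nothing more can be done
None
```

Job done and handed in at about 58 s: the zero button was pushed in and the scriber laid back on its mat, all four candlesticks present were stood in separate cells, the square, bar and round keys were each pressed to the stop in that order, and the arm finished clear; the hand-in returned no verdict.

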